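Refit the pressure roller of a label applicator

ROBOT

A 6-joint arm with a two-finger parallel gripper is mounted at the origin on a cart in front of the work surface, level with it; the furniture and walls round the work are solid. World frame = base frame: x ahead of the robot, y to its left, z up, the work surface at z = 0. Lengths are in m, angles in rad, forces in N, time in s.
With the tool pointing down it reaches from about 0.15 to 0.775 m from the base axis. Payload 6.1 kg.
Tool frame: the origin (TCP) lies on the mounting face of the last link; the fingertips stand 173 mm ahead of it and the grasp point (between the pads) lies 155 mm ahead of it (robot.tcp_to_grasp is the distance from the TCP to the grasp point, in m); y points along the fingers, x is the direction in which the jaws open and shut, and the axes are right-handed (so a half turn about y gives the same grasp; the last joint's range is limited). The gripper opens to 85 mm and grips with 20 to 120 N. Pads are 22 mm wide; open, the fingers measure 114 mm over their backs; the gripper's body (76 mm by 85 mm) begins 54 mm behind the grasp point. The pads swing forward as they close: fully open they stand 13 mm farther back than shut.
Start: joints at [1.334, 0.126, -0.04, 1.405, 0, 1.571], TCP at [0.123, 0.51, 0.405] pointing down, gripper open.
Joint ranges: [-2.72, 2.72], [-0.95, 1.95], [-1.27, 1.35], [-1.78, 2.02], [-1.46, 1.47], [-3.14, 3.14]. Speed limits (rad/s): [2.39, 2.39, 3.01, 3.14, 3.14, 3.14].

INTERFACE

Orientations are given as a rotation vector (axis times angle).
In Python, from plant import robot gives the robot as it stands. The module is installed in compiled form; this text tells all that it offers.
- The arm moves only by the tool drive_tool, never from a script. Its argument "plan" is one flat list of numbers, 7 for each row, row after row: the finger opening in cm, from 0 to 8.54, then the shift along the world's x, y, z in cm, then the turn, a rotation vector about the world's x, y, z in rad. In form: [fingers, dx, dy, dz, wx, wy, wz, fingers, dx, dy, dz, wx, wy, wz, ...]. A call has 1 to 20 rows; each row is the pose to reach, as a shift and turn from the pose commanded when the call began; what a row does not reach only later rows make up. A row lasts 1/8 s, in which the tool goes at most 62.5 mm and 10.7 degrees, less where a joint would pass 70% of its speed; a pose out of reach is approached as far as the arm can. A call with a gripper value outside its range is refused whole. The fingers move at their own pace and stop on an object; "grip_force" is the grip in N (left out, the last holds). Time passes only in rows, so rows that repeat a pose let the fingers close. It gives the time, the measured TCP pose, the force and the opening at its end, in the units of the state.
- robot.get_obs(): the state, without advancing time (a new reading comes with each control period).
- robot.grab_frame(name): name is "scene" or "top" or "wrist"; returns (picture, depth): 480x640x3 uint8, blue, green, red; 480x640 float32, m along the optical axis (not along the pixel's ray), 0 where there is no reading.
- robot.calibration(name): a dict with "fx", "fy", "cx", "cy" (pixels), "extrinsics" (4x4, takes a point from camera to world coordinates); the wrist camera has in their place "hand_eye" (4x4, takes a point from camera to tool coordinates, whose origin is the TCP and whose axes are the tool frame's). Camera axes: x right, y down, z forward; pixel columns grow to the right and rows downward; lengths in m; the calibration is good to about 2 mm. The wrist camera is an equidistant fisheye: a pixel r from the principal point sees the ray r / f radians off the axis. A picture is of the moment at which its call begins: read the wrist's pose just before it. calibration takes no time and is no camera call.
- robot.sign_off(): hands the job in, once; it reports no verdict.
Trained networks look in the newest picture that a camera, given by its name, has taken for a name from the list of things; names that differ only in an ending like _2 or _b are one class to them, and where a whole thing is asked for, a point or a joint stands for the part that bears it (a point fixed in the world has none). Each returns a list of dicts, best first, with "confidence" (0 to 1); they miss things now and then, are a little off and sometimes report something else, mostly with a low value. They report only what shows in the picture. A call takes as long as a camera call. They do not tell look-alikes from the thing itself.
- robot.boxes_of(camera, thing): "rect" ([centre column, centre row, width, height] as shares, 0 to 1, of the picture: columns of its width, rows of its height, round what is visible of it).
- robot.masks_of(camera, thing): "mask" (480x640 bool, what is visible of it) and "rect" ([centre column, centre row, width, height] as shares, 0 to 1, of the picture: columns of its width, rows of its height, round what is visible of it).
- robot.spot_point(camera, thing): "position" ([column, row] as shares, 0 to 1, of the picture: columns of its width, rows of its height: a listed point, or the origin of a listed thing).
The state is a dict: "t": time; "qpos": joint angles; "joint_velocities": joint speeds; "joint_efforts": joint torques, N m; "ee_pos": TCP position; "tcp_rot": TCP orientation; "contact_force": force on the tool from outside, world axes, zero at the start; "wrist_torque": the same for the moment, N m; "opening": finger opening in m.
Only numpy, scipy, OpenCV 4.12 (cv2) and the standard library are available. Lean on these libraries where they do the work, as an engineer would, in place of code of your own. Each camera call takes 0.05 s, during which the arm holds its last target.

TASK

The applicator's rubber-covered pressure roller has been cleaned and lies on its grey rest: put it back by lowering its axle into the two slanted open slots of the applicator's side plates until both ends are at the bottom of their slots, and let go. Then swing the keeper down by its black cross bar as far as it goes, so that it locks the axle in. Do not disturb the beaker, the sample pot or the label roll that stand about.

Things in the scene. Friction and masses are not known exactly. Their poses are not given: they have to be found in the camera images.
- roller_center (a point): Centre of the loose roller (0.13 to 0.25 kg): black rubber cylinder, 30 mm diameter, 88 mm long, a 3 mm steel collar at each end (94 mm over both), on a steel axle 8 mm thick, 152 mm long, sticking out alike at both ends. The y axis runs along the axle; both ends are alike, so either may go left. Grip it across the rubber's 30 mm.
- roller: The same roller; its origin and axes are those of roller_center.
- roller_rest: Fixed grey rest that carries the roller at the start; origin under its centre on the bench, y axis along the axle. Base 70 x 150 x 10 mm; two uprights 10 mm thick and 54 mm high at y = +-60 mm whose 10 mm wide notches hold the axle's centre line 49 mm above the bench. The rubber between them is free on both sides, 24 mm above the base.
- applicator: Fixed label applicator; origin on the bench straight below the seated axle. x points from its open front to its back, y to its left, z up; the seated axle lies along y. Base x -60 to 125, y +-75 mm, 10 mm thick. Two steel side plates at y = +-(53 to 61) mm, up to 157 mm high, carry the slots. A 16 mm cross bar lies between them at x 35, z 34; a white column stands at x 75 to 125 mm.
- slot_floor (a point): Seated axle's centre line, midway between the two slots, 100 mm above the bench; axes as applicator. Slots: 11 mm wide, floor 4 mm below this line; they run straight up and to the front, 35 deg from vertical (direction -0.574, 0, 0.819), with parallel walls to 28 mm from here, then flaring to 24 mm wide at 37 mm. The seated axle leans on the front wall, 1.5 mm off; up to 6 mm of side play.
- hood_edge (a point): Middle of the lower front edge of the white hood that overhangs the slots: 15 mm behind and 100 mm above slot_floor (hood y +-50 mm, 50 mm high, running back from here). A gripper cannot come down vertically over the slot floors, but can come along the slots, tilted 35 deg with its back leaning to the applicator's front.
- keeper (a joint): Keeper's angle, rad: 0 = shut on its stop, across the right-hand slot, 2.5 mm clear of a seated axle (it cannot shut on an unseated one). Starts raised at 1.5 to 1.75, stop at 1.85; stays where left (friction: 1 to 2 N at the bar). At angle q the bar's centre line is 80 cos(0.611 - q) mm in front of and 80 sin(0.611 - q) mm below keeper_pivot, so it comes forward and down.
- keeper_pivot (a point): Pivot of the keeper (a flat steel arm 10 x 6 mm, 80 mm from pivot to bar) on the outside of the applicator's right-hand (-y) side plate; it turns about the applicator's y axis. 22 mm behind, 29.5 mm above and 66 mm to the right of slot_floor; axes as applicator.
- keeper_bar (a point): Middle of the free length of the black plastic cross bar at the keeper's end: 12 mm thick, along the applicator's y axis, from 63 to 111 mm right of the applicator's middle (this point: 93 mm). Pinch it from above, tilted like for the slots, and lead it round the pivot, or push it from behind and above.
- beaker_100: Small glass beaker with a little amber filling, loose bystander, 52 mm diameter, 68 mm high; origin under its centre.
- sample_pot: White screw-top sample pot, loose bystander, 54 mm diameter, 68 mm high; origin under its centre.
- label_roll: White roll of blank labels lying flat, loose bystander, 60 mm diameter, 40 mm high; origin under its centre.
Things that resemble listed ones, but are neither listed nor needed, are in the scene too. Leave any blue look-alike of the roller_rest alone.

How it is judged:
On the way, in this order (a step that is already met when the one before it is completed fails the run):
1. the roller is lifted off its rest (height (world z) of roller_center above 0.08 m and contact force between roller and roller_rest below 0.05 N), for 0.2 s.
2. the roller's axle is at the floor of both slots with the keeper still raised, and the roller is released (x of roller_center in the frame of slot_floor between -0.0045 and 0.004 m and z of roller_center in the frame of slot_floor between -0.004 and 0.0025 m and y of roller_center in the frame of slot_floor between -0.0075 and 0.0075 m and angle between the y axis of roller_center and the y axis of slot_floor, either way round below 0.03 rad and contact force between the fingers and roller below 0.1 N and value of joint keeper above 0.8 rad), for 0.2 s.
At the end, for the whole second after the job is handed in: The roller rests in both slots with its axle at their floors (centre within about 4 mm of the seat along x, at most 2.5 mm above it, within 7.5 mm sideways, axle parallel to the applicator's y axis within 0.03 rad), at rest, and the keeper is shut to within 0.1 rad of its stop (x of roller_center in the frame of slot_floor between -0.0045 and 0.004 m and z of roller_center in the frame of slot_floor between -0.004 and 0.0025 m and y of roller_center in the frame of slot_floor between -0.0075 and 0.0075 m and angle between the y axis of roller_center and the y axis of slot_floor, either way round below 0.03 rad and value of joint keeper below 0.1 rad and linear speed of roller below 0.02 m/s); the robot touches nothing.
It fails at once if the small beaker is moved by more than 30 mm (distance of beaker_100 from where it was at the start of the episode above 0.03 m).
It fails at once if the screw-top sample pot is moved by more than 30 mm (distance of sample_pot from where it was at the start of the episode above 0.03 m).
It fails at once if the roll of labels is moved by more than 30 mm (distance of label_roll from where it was at the start of the episode above 0.03 m).
It also fails if it takes over 64 s, if anything falls off the work surface, if the arm or the gripper's body presses on something with over 40 N, if the wrist force passes 120 N, or if a joint passes its speed limit or range.

## Working session

There is one attempt and no reset: what is moved stays moved. The work goes in short steps, Python scripts to look and compute and a tool call to move; the robot and the scene stay as the last step left them, time stands still between calls to the robot, and variables do not carry over. Pictures are saved under pics/ and viewed, and the job is handed in when it is done.

Besides the shell and the picture viewer there is one more tool, called after "Request:" by a JSON object that holds its "method" and its "body", one argument or row to a line. drive_tool: Moves the arm, as the interface text tells. Its arguments: {"type":"object","properties":{"plan":{"type":"array","items":{"type":"number"}},"grip_force":{"type":"number"}},"required":["plan"]}

```bash
ls; mkdir -p pics
cat > h.py <<'E'
import numpy as np, cv2
from scipy.spatial.transform import Rotation as R
from plant import robot
def cam(name):
    c=robot.calibration(name); return c
def px2w(c,u,v,d):
    p=np.array([(u-c['cx'])/c['fx']*d,(v-c['cy'])/c['fy']*d,d,1.0])
    return (np.array(c['extrinsics'])@p)[:3]
def w2px(c,p):
    q=np.linalg.inv(np.array(c['extrinsics']))@np.r_[p,1]
    return np.array([c['fx']*q[0]/q[2]+c['cx'],c['fy']*q[1]/q[2]+c['cy'],q[2]])
def cloud(c,depth):
    v,u=np.mgrid[0:480,0:640]
    P=np.stack([(u-c['cx'])/c['fx']*depth,(v-c['cy'])/c['fy']*depth,depth],-1)
    E=np.array(c['extrinsics'])
    return P@E[:3,:3].T+E[:3,3]
E
python3 - <<'E'
from h import *
np.set_printoptions(precision=4,suppress=True)
print(robot.get_obs())
for n in ["scene","top"]:
    im,d=robot.grab_frame(n); cv2.imwrite(f"pics/{n}0.png",im); np.save(f"{n}0.npy",d); print(n,robot.calibration(n))
    for t in ["roller_center","slot_floor","hood_edge","keeper_pivot","keeper_bar","roller_rest","applicator","beaker_100","sample_pot","label_roll"]:
        r=robot.spot_point(n,t); print(t,[(round(x['confidence'],2),(x['position'][0]*640).__round__(1),(x['position'][1]*480).__round__(1)) for x in r[:3]])
E
```

```text
pics
{'t': 0.0, 'qpos': array([ 1.334 ,  0.1264, -0.0406,  1.4054,  0.    ,  1.5708]), 'joint_velocities': array([-0.0018,  0.0006, -0.0007,  0.0012,  0.0003, -0.0016]), 'joint_efforts': array([  0.0031, -43.5913,  35.2925,   0.0173,   0.0001,  -0.    ]), 'ee_pos': array([0.1231, 0.5102, 0.4039]), 'tcp_rot': array([-1.3129, -1.0321,  1.0342]), 'contact_force': array([-0.1973,  0.3987,  0.2145]), 'wrist_torque': array([ 0.0022, -0.0191,  0.0312]), 'opening': 0.0853733014145725}
scene {'fx': 436.2191110941125, 'fy': 436.2191110941125, 'cx': 319.6236572388586, 'cy': 243.64708830629053, 'extrinsics': array([[ 0.9916,  0.0998, -0.0829,  0.6795],
       [ 0.1296, -0.7344,  0.6662, -0.9332],
       [ 0.0056, -0.6714, -0.7411,  1.1958],
       [ 0.    ,  0.    ,  0.    ,  1.    ]])}
roller_center [(0.66, 286.0, 303.4), (0.54, 314.8, 224.3), (0.28, 300.1, 313.3)]
slot_floor [(0.94, 300.2, 297.4)]
hood_edge [(0.98, 301.9, 278.1)]
keeper_pivot [(0.65, 302.4, 310.7)]
keeper_bar [(0.42, 284.3, 304.1)]
roller_rest [(0.77, 353.9, 175.3), (0.65, 315.2, 236.8), (0.22, 309.8, 396.9)]
applicator [(0.86, 295.6, 313.6)]
beaker_100 [(0.73, 356.8, 281.4), (0.28, 308.7, 398.4)]
sample_pot [(0.57, 331.9, 209.2)]
label_roll [(0.91, 312.0, 395.7)]
top {'fx': 591.7532861500139, 'fy': 591.7532861500139, 'cx': 327.7505410220128, 'cy': 236.30713592994513, 'extrinsics': array([[-0.0214, -0.9827,  0.1841,  0.2892],
       [-0.9998,  0.0216, -0.0013,  0.0667],
       [-0.0027, -0.1841, -0.9829,  1.6343],
       [ 0.    ,  0.    ,  0.    ,  1.    ]])}
roller_center [(0.8, 284.8, 256.6)]
slot_floor [(0.97, 416.4, 252.9)]
hood_edge [(0.59, 421.3, 245.4)]
keeper_pivot [(0.72, 440.4, 240.2)]
keeper_bar [(0.5, 286.8, 260.1), (0.47, 460.2, 251.5), (0.45, 422.0, 244.2)]
roller_rest [(0.71, 161.8, 217.5), (0.6, 281.3, 263.4)]
applicator [(0.98, 412.7, 264.1)]
beaker_100 [(0.69, 355.8, 200.0)]
sample_pot [(0.87, 228.7, 248.5)]
label_roll [(0.97, 504.8, 231.0)]
```

View pics/scene0.png

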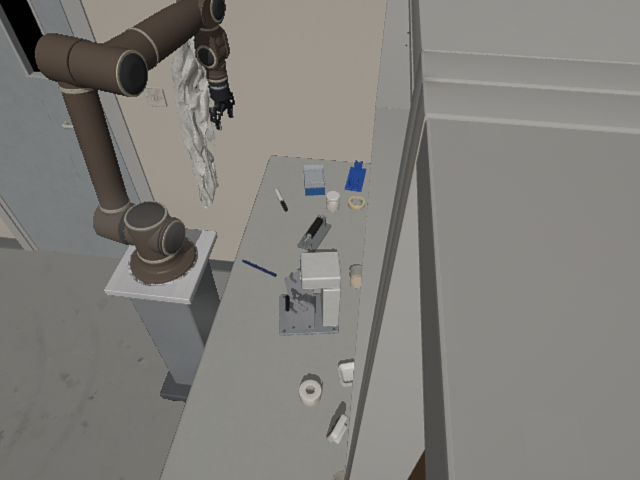

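View pics/top0.png

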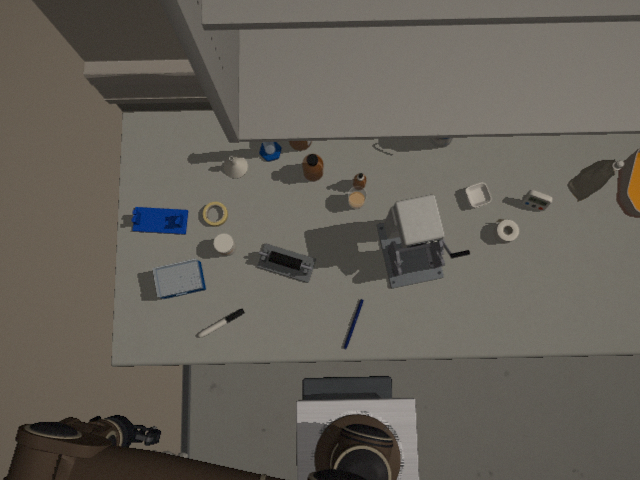

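Run:
```python
from h import *
np.set_printoptions(precision=4,suppress=True)
im=cv2.imread('pics/top0.png'); d=np.load('top0.npy')
a=cv2.resize(im[185:305,240:480],None,fx=3.3,fy=3.3,interpolation=cv2.INTER_CUBIC); cv2.imwrite('pics/topcrop.png',a)
c=cam('top'); P=cloud(c,d)
z=P[...,2]
for (u,v) in [(285,262),(420,220),(410,210),(416,262),(458,254),(160,220),(230,390),(355,200),(224,242),(507,231),(400,100),(300,130),(400,30),(180,380),(430,280),(300,300),(500,300)]:
    print(u,v,P[v,u])
```

```text
285 262 [0.5156 0.1805 0.0652]
420 220 [ 0.5835 -0.1567  0.249 ]
410 210 [ 0.6084 -0.1339  0.2495]
416 262 [ 0.5153 -0.1779  0.0125]
458 254 [ 0.5069 -0.2537  0.1987]
160 220 [0.6493 0.5333 0.0147]
230 390 [ 0.1232  0.4827 -0.8951]
355 200 [ 0.6932 -0.0141  0.0215]
224 242 [0.5734 0.3442 0.0661]
507 231 [ 0.6002 -0.4411 -0.0041]
400 100 [ 0.7729 -0.0855  0.5185]
300 130 [0.714  0.1157 0.5187]
400 30 [ 0.9237 -0.0918  0.5215]
180 380 [ 0.174   0.6605 -0.7708]
430 280 [ 0.4652 -0.2149  0.0069]
300 300 [0.4183 0.1446 0.0025]
500 300 [ 0.4064 -0.4047  0.0031]
```

View pics/topcrop.png

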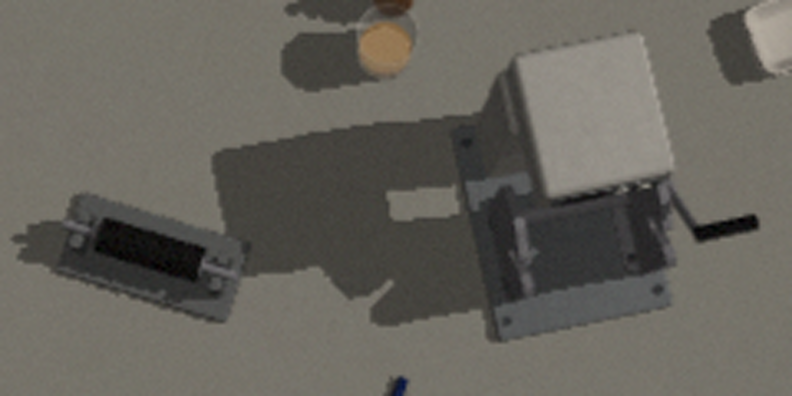

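Run:
```python
from h import *
np.set_printoptions(precision=4,suppress=True)
c=cam('top'); 
im=cv2.imread('pics/top0.png'); d=np.load('top0.npy')
P=cloud(c,d)
def fit(m,n):
    p=P[m]; r=cv2.minAreaRect((p[:,:2]*1000).astype(np.float32)); print(n,m.sum(),'c',np.array(r[0]),'wh',np.array(r[1]),'ang',r[2],'z',np.median(p[:,2]))
    return r
V,U=np.mgrid[0:480,0:640]
hood=(P[...,2]>0.243)&(P[...,2]<0.26)&(U>385)&(U<450)&(V<250)&(V>185)
fit(hood,'hood')
# offset-free surface level
print('bench near', np.median(P[290:320,250:340,2]), np.median(P[290:320,440:520,2]))
for t in ['roller','roller_rest','applicator','keeper']:
    r=robot.masks_of('top',t) if False else None
g=cv2.cvtColor(im,cv2.COLOR_BGR2GRAY)
rub=(g<30)&(U>255)&(U<315)&(V>240)&(V<285)&(P[...,2]>0.045)
r=fit(rub,'rubber')
rest=(U>250)&(U<322)&(V>238)&(V<290)&(P[...,2]>0.006)
fit(rest,'rest')
for yaw in [0]:
    pass
base=(U>370)&(U<450)&(V>185)&(V<300)&(P[...,2]>0.006)&(P[...,2]<0.02)
fit(base,'base')
bar=(U>446)&(U<475)&(V>240)&(V<265)&(P[...,2]>0.1)
p=P[bar]; print('bar',bar.sum(),np.median(p,0),p.min(0),p.max(0))
print(robot.calibration('wrist'))
```

```text
hood 1797 c [ 585.1123 -154.9266] wh [111.5219 100.9709] ang 10.172887802124023 z 0.24909584944962448
bench near -0.00040760793093364 -0.0006218201126891865
rubber 344 c [432.4871 120.882 ] wh [297.8813  71.696 ] ang 34.23948287963867 z 0.06028617835300254
rest 1324 c [439.8658 175.8348] wh [317.4022 194.1604] ang 4.457016468048096 z 0.013559623690389322
base 1584 c [ 574.4781 -164.5298] wh [218.1746 321.5336] ang 86.67710876464844 z 0.010155680974453407
bar 117 [ 0.5084 -0.2516  0.1969] [ 0.2892 -0.2818  0.1656] [0.5303 0.0667 1.6343]
{'fx': 371.64829954431775, 'fy': 371.64829954431775, 'cx': 323.9000102674161, 'cy': 240.84704985536095, 'hand_eye': array([[ 1.    ,  0.0006, -0.0006,  0.0009],
       [ 0.0007, -0.327 ,  0.945 ,  0.0305],
       [ 0.0004, -0.945 , -0.327 ,  0.084 ],
       [ 0.    ,  0.    ,  0.    ,  1.    ]])}
```

```bash
cat > fit.py <<'E'
from h import *
from scipy.optimize import least_squares
from scipy.ndimage import map_coordinates, gaussian_filter
def res(pose,lines,c,g,rng=5,ret=False):
    x,y,yaw=pose; C,S=np.cos(yaw),np.sin(yaw)
    Einv=np.linalg.inv(np.array(c['extrinsics']))
    out=[]
    for a,b in lines:
        t=np.linspace(0.06,0.94,40)[:,None]; q=np.array(a)*(1-t)+np.array(b)*t
        w=np.c_[C*q[:,0]-S*q[:,1]+x,S*q[:,0]+C*q[:,1]+y,q[:,2]]
        k=w@Einv[:3,:3].T+Einv[:3,3]
        uv=np.c_[c['fx']*k[:,0]/k[:,2]+c['cx'],c['fy']*k[:,1]/k[:,2]+c['cy']]
        d=uv[-1]-uv[0]; d/=np.linalg.norm(d); n=np.array([-d[1],d[0]])
        s=np.arange(-rng,rng+.01,.25)
        pts=uv[:,None]+s[None,:,None]*n
        val=map_coordinates(g,[pts[...,1],pts[...,0]],order=1)
        gr=np.abs(np.gradient(val,axis=1)); 
        prof=gr.mean(0)  # whole-line profile
        out.append((uv,n,s,gr,k[:,2]))
    return out
def fitpose(pose,views,iters=12):
    # views: list of (cam,gray,lines)
    pose=np.array(pose,float)
    for it in range(iters):
        rng=6 if it<3 else (3 if it<7 else 2)
        J=[];r=[]; info=[]
        for vi,(c,g,lines) in enumerate(views):
            o=res(pose,lines,c,g,rng)
            for li,(uv,n,s,gr,dep) in enumerate(o):
                k=gr.argmax(1); pk=gr.max(1)
                w=np.exp(-((s[None]-s[k][:,None])/0.8)**2)*gr
                off=(w*s).sum(1)/(w.sum(1)+1e-9)
                ok=(pk>1.0)
                med=np.median(off[ok]) if ok.sum()>8 else np.nan
                ok&=np.abs(off-med)<1.0
                info.append((vi,li,ok.sum(),round(float(np.mean(off[ok])) if ok.any() else np.nan,2)))
                for p in range(0):pass
                # numeric jacobian
                Jl=[]
                for j in range(3):
                    dp=pose.copy(); e=1e-4; dp[j]+=e
                    uv2=res(dp,[lines[li]],c,g,1)[0][0]
                    Jl.append(((uv2-uv)@n)/e)
                Jl=np.array(Jl).T
                if ok.sum()>8: J.append(Jl[ok]); r.append(off[ok])
        J=np.vstack(J); r=np.hstack(r)
        w=1/np.maximum(1,np.abs(r)/0.7)
        dx=np.linalg.lstsq(J*w[:,None],r*w,rcond=None)[0]
        pose=pose+dx
    return pose,info
def gray(path):
    return gaussian_filter(cv2.cvtColor(cv2.imread(path),cv2.COLOR_BGR2GRAY).astype(float),0.6)
L=0.111
APP={'front':((-.06,-.075,.01),(-.06,.075,.01)),'right':((-.06,-.075,.01),(-.0,-.075,.01)),'left':((-.06,.075,.01),(.10,.075,.01)),
'hf':((.015,-.05,.25),(.015,.05,.25)),'hr':((.015,-.05,.25),(.12,-.05,.25)),'hl':((.015,.05,.25),(.12,.05,.25))}
REST={'f':((-.035,-.075,.01),(-.035,.075,.01)),'b':((.035,-.075,.01),(.035,.075,.01)),'r':((-.035,-.075,.01),(.035,-.075,.01)),'l':((-.035,.075,.01),(.035,.075,.01))}
def overlay(im,c,pose,lines,sc=1,off=(0,0)):
    x,y,yaw=pose;C,S=np.cos(yaw),np.sin(yaw)
    for a,b in lines:
        q=[w2px(c,[C*p[0]-S*p[1]+x,S*p[0]+C*p[1]+y,p[2]])[:2] for p in (a,b)]
        q=[tuple(np.int32(((np.array(z)-off)+0.5)*sc)) for z in q]
        cv2.line(im,q[0],q[1],(0,0,255),1)
E
python3 - <<'E'
from fit import *
np.set_printoptions(precision=4,suppress=True)
ct,cs=cam('top'),cam('scene'); gt,gs=gray('pics/top0.png'),gray('pics/scene0.png')
a0=[0.52,-0.175,0.19]
A=list(APP.values())
pt,i=fitpose(a0,[(ct,gt,A)]); print('top',pt,i)
As=[APP[k] for k in ('front','right','hf','hr')]
ps,i=fitpose(pt,[(cs,gs,As)]); print('scene',ps,i)
pb,i=fitpose(pt,[(ct,gt,A),(cs,gs,As)]); print('both',pb,i)
im=cv2.imread('pics/top0.png'); o=(370,180); k=7
im=cv2.resize(im[180:300,370:480],None,fx=k,fy=k); overlay(im,ct,pt,A,k,o); cv2.imwrite('pics/ov_app.png',cv2.resize(im,None,fx=.7,fy=.7))
r0=[0.515,0.18,-0.22]
Rr=list(REST.values())
rt,i=fitpose(r0,[(ct,gt,Rr)]); print('rest top',rt,i)
rs,i=fitpose(rt,[(cs,gs,[REST[k] for k in 'frl'])]); print('rest scene',rs,i)
im=cv2.imread('pics/top0.png'); o=(240,230); k=8
im=cv2.resize(im[230:300,240:330],None,fx=k,fy=k); overlay(im,ct,rt,Rr,k,o); cv2.imwrite('pics/ov_rest.png',im)
E
```

```text
top [ 0.5168 -0.1676  0.1685] [(0, 0, np.int64(40), -0.33), (0, 1, np.int64(29), 0.44), (0, 2, np.int64(29), -0.45), (0, 3, np.int64(34), 0.44), (0, 4, np.int64(40), -0.93), (0, 5, np.int64(40), 1.14)]
scene [ 0.5157 -0.1714  0.1354] [(0, 0, np.int64(35), -0.45), (0, 1, np.int64(35), -0.2), (0, 2, np.int64(33), 0.24), (0, 3, np.int64(36), 0.25)]
both [ 0.5163 -0.1678  0.1856] [(0, 0, np.int64(40), -0.11), (0, 1, np.int64(27), 0.23), (0, 2, np.int64(27), -0.36), (0, 3, np.int64(35), 0.69), (0, 4, np.int64(40), -0.33), (0, 5, np.int64(40), 1.57), (1, 0, np.int64(40), -0.84), (1, 1, np.int64(35), 0.37), (1, 2, np.int64(37), 0.05), (1, 3, np.int64(26), 0.09)]
rest top [ 0.5142  0.1852 -0.1633] [(0, 0, np.int64(10), 0.36), (0, 1, np.int64(17), -0.31), (0, 2, np.int64(37), 0.1), (0, 3, np.int64(20), -0.05)]
rest scene [ 0.523   0.1768 -0.5123] [(0, 0, np.int64(14), -0.1), (0, 1, np.int64(30), 1.58), (0, 2, np.int64(33), -0.52)]
```

View pics/ov_app.png

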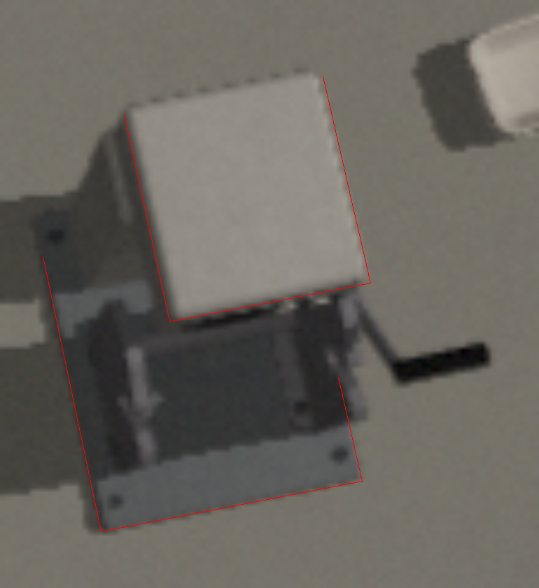

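View pics/ov_rest.png

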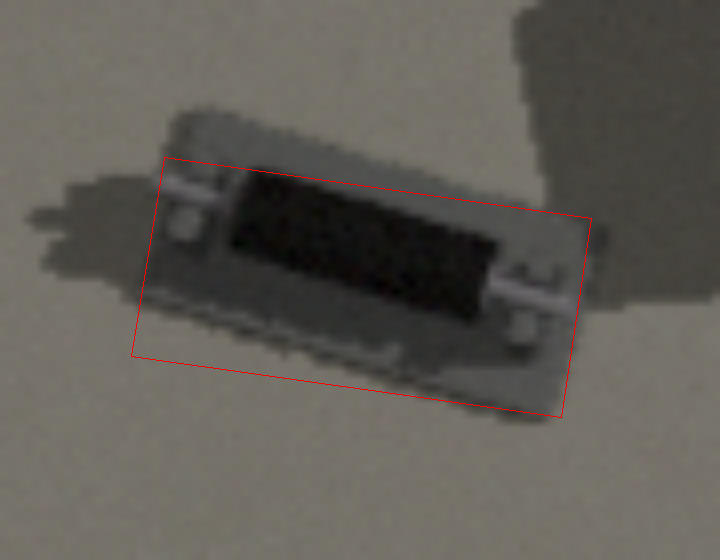

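```bash
cat >> fit.py <<'E'
ROL={'f':((-.015,-.044,.049),(-.015,.044,.049)),'b':((.015,-.044,.049),(.015,.044,.049)),'r':((-.012,-.044,.056),(.012,-.044,.056)),'l':((-.012,.044,.056),(.012,.044,.056))}
E
python3 - <<'E'
from fit import *
np.set_printoptions(precision=4,suppress=True)
ct,cs=cam('top'),cam('scene'); gt,gs=gray('pics/top0.png'),gray('pics/scene0.png')
r0=[0.518,0.18,-0.27]
print([w2px(ct,[.516,.18,.049])])
Rr=list(REST.values()); Ro=list(ROL.values())
rt,i=fitpose(r0,[(ct,gt,Rr)]); print('rest top',rt,i)
ro,i=fitpose(r0,[(ct,gt,Ro)]); print('roller top',ro,i)
rs,i=fitpose(ro,[(cs,gs,[REST[k] for k in 'frl'])]); print('rest scene',rs,i)
im=cv2.imread('pics/top0.png'); o=(240,230); k=8
im=cv2.resize(im[230:300,240:330],None,fx=k,fy=k); overlay(im,ct,rt,Rr,k,o); overlay(im,ct,ro,Ro,k,o);cv2.imwrite('pics/ov_rest2.png',im)
im=cv2.imread('pics/scene0.png'); o=(265,205); k=6
im=cv2.resize(im[205:345,265:365],None,fx=k,fy=k); overlay(im,cs,ro,Rr,k,o); overlay(im,cs,ro,Ro,k,o)
pt=[0.5165,-0.1677,0.177]
overlay(im,cs,pt,list(APP.values()),k,o)
cv2.imwrite('pics/ov_scene2.png',cv2.resize(im,None,fx=.7,fy=.7))
E
```

```text
[array([285.6233, 262.7097,   1.5999])]
rest top [ 0.5206  0.1818 -0.3286] [(0, 0, np.int64(40), -0.58), (0, 1, np.int64(39), 0.78), (0, 2, np.int64(31), 0.02), (0, 3, np.int64(15), -0.09)]
roller top [ 0.5228  0.182  -0.3188] [(0, 0, np.int64(40), 0.01), (0, 1, np.int64(40), -0.01), (0, 2, np.int64(40), -0.0), (0, 3, np.int64(40), -0.01)]
rest scene [ 0.5196  0.1703 -0.3319] [(0, 0, np.int64(40), 0.0), (0, 1, np.int64(32), 0.27), (0, 2, np.int64(23), -1.46)]
```

View pics/ov_rest2.png

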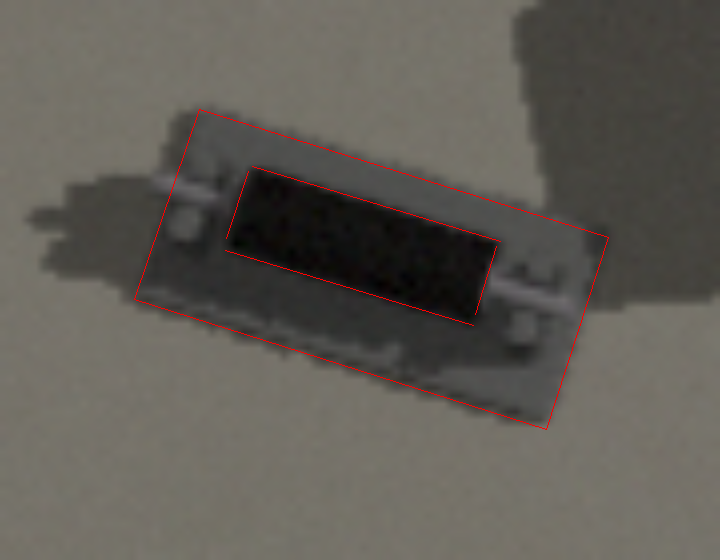

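View pics/ov_scene2.png

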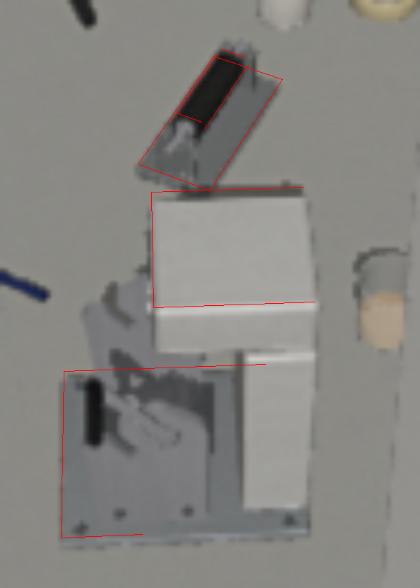

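```bash
cat >> h.py <<'E'
def pose(o=None):
    o=o or robot.get_obs(); return np.array(o['ee_pos']),R.from_rotvec(o['tcp_rot'])
def Rt(yaw,tilt,flip=False):
    """tool: z approach = tilt from down toward +x(yaw) ; tool y = +-left"""
    z=np.array([np.sin(tilt),0,-np.cos(tilt)]); y=np.array([0,-1. if flip else 1.,0]); x=np.cross(y,z)
    return R.from_euler('z',yaw)*R.from_matrix(np.c_[x,y,z])
def row(p,Rtgt,base=None):
    p0,R0=base or pose()
    d=(np.array(p)-p0)*100; w=(Rtgt*R0.inv()).as_rotvec()
    return np.round(np.r_[d,w],3)
E
python3 - <<'E'
from h import *
np.set_printoptions(precision=4,suppress=True)
p,r=pose(); print(p); print(r.as_matrix())
h=np.array([np.cos(.18),np.sin(.18),0]); u=np.array([0,0,1]); th=np.radians(50)
y=h*np.cos(th)-u*np.sin(th); z=-h*np.sin(th)-u*np.cos(th); x=np.cross(y,z)
Rv=R.from_matrix(np.c_[x,y,z]); cam_=np.array([.36,-.2,.33]); tcp=cam_-Rv.apply([0,.03,.084])
print(tcp,row(tcp,Rv))
x2=-x;
E
```

```text
[0.1232 0.5103 0.4047]
[[ 0.2346  0.     -0.9721]
 [ 0.9721 -0.      0.2346]
 [-0.     -1.     -0.    ]]
[ 0.4043 -0.1919  0.407 ] [ 28.117 -70.226   0.228  -0.02   -0.703   0.4  ]
```

```bash
python3 - <<'E'
s=open('h.py').read()
i=s.index('def Rt'); j=s.index('def row')
s=s[:i]+'''def Rt(yaw,tilt):
    """tool y = approach, tilted from down toward +x(yaw); tool z = left; x = y x z"""
    y=np.array([np.sin(tilt),0,-np.cos(tilt)]); z=np.array([0,1.,0]); x=np.cross(y,z)
    return R.from_euler('z',yaw)*R.from_matrix(np.c_[x,y,z])
def tcp_for(g,Rr): return np.array(g)-Rr.apply([0,0.155,0])
'''+s[j:]
open('h.py','w').write(s)
E
python3 - <<'E'
from h import *
np.set_printoptions(precision=4,suppress=True)
Rr=Rt(-.319,0); print('roller view',row(tcp_for([.5228,.182,.18],Rr),Rr))
Ra=Rt(.178,.611); a=Ra.apply([0,1,0]); sf=np.array([.5165,-.1677,.1])
print('app view',row(tcp_for(sf-a*.16,Ra),Ra), tcp_for(sf-a*.16,Ra))
E
```

```text
roller view [ 39.964 -32.833  -6.969   0.      0.     -1.653]
app view [ 21.548 -71.002  -4.669   0.443  -0.47   -1.118] [ 0.3386 -0.1997  0.358 ]
```

Request:
{"method": "drive_tool", "body": {
  "plan": [8.5, 10, -30, 0, 0, 0, -0.5, 8.5, 10, -30, 0, 0, 0, -0.5, 8.5, 10, -30, 0, 0, 0, -0.5, 8.5, 12, -30, 0, 0, 0, -0.5, 8.5, 12, -30, 0, 0, 0, -0.5, 8.5, 21.5, -71, -4.7, 0.443, -0.47, -1.118, 8.5, 21.5, -71, -4.7, 0.443, -0.47, -1.118, 8.5, 21.5, -71, -4.7, 0.443, -0.47, -1.118, 8.5, 21.5, -71, -4.7, 0.443, -0.47, -1.118, 8.5, 21.5, -71, -4.7, 0.443, -0.47, -1.118, 8.5, 21.5, -71, -4.7, 0.443, -0.47, -1.118, 8.5, 21.5, -71, -4.7, 0.443, -0.47, -1.118, 8.5, 21.5, -71, -4.7, 0.443, -0.47, -1.118, 8.5, 21.5, -71, -4.7, 0.443, -0.47, -1.118, 8.5, 21.5, -71, -4.7, 0.443, -0.47, -1.118, 8.5, 21.5, -71, -4.7, 0.443, -0.47, -1.118]
}}

```text
t: 3.1
ee_pos: [0.338, -0.1985, 0.358]
tcp_rot: [-1.459, -0.61, -0.339]
contact_force: [-1.2, 0.2, 0.1]
opening: 0.0848
```

Run:
```python
from h import *
np.set_printoptions(precision=4,suppress=True)
o=robot.get_obs(); im,d=robot.grab_frame('wrist'); cv2.imwrite('pics/w1.png',im); np.savez('w1.npz',d=d,p=o['ee_pos'],r=o['tcp_rot'])
print(o['t'],o['qpos'],o['ee_pos'],o['joint_velocities'])
for t in ["slot_floor","hood_edge","keeper_pivot","keeper_bar","applicator"]:
    r=robot.spot_point('wrist',t); print(t,[(round(x['confidence'],2),round(x['position'][0]*640,1),round(x['position'][1]*480,1)) for x in r[:3]])
```

```text
3.1 [-0.6651 -0.3378 -0.6275  0.8447  0.4438  0.8255] [ 0.338  -0.1985  0.358 ] [ 0.003  -0.0014  0.0028 -0.0024  0.0021 -0.0024]
slot_floor [(0.74, 326.4, 227.5)]
hood_edge [(0.88, 434.5, 261.1)]
keeper_pivot [(0.62, 363.5, 309.2)]
keeper_bar [(0.92, 372.1, 394.6)]
applicator [(0.76, 265.6, 205.9)]
```

View pics/w1.png

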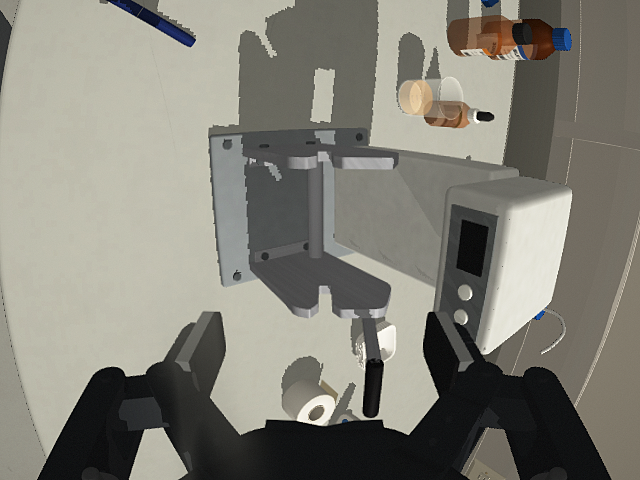

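```bash
cat >> h.py <<'E'
def wrist_cloud(d,p,r):
    c=robot.calibration('wrist'); v,u=np.mgrid[0:480,0:640].astype(float)
    x=(u-c['cx'])/c['fx']; y=(v-c['cy'])/c['fy']; th=np.hypot(x,y)+1e-12
    k=np.tan(th)/th
    P=np.stack([x*k*d,y*k*d,d],-1); H=np.array(c['hand_eye'])
    T=P@H[:3,:3].T+H[:3,3]
    return R.from_rotvec(r).apply(T.reshape(-1,3)).reshape(T.shape)+p, T
def wproj(w,p,r,c=None):
    c=c or robot.calibration('wrist'); H=np.linalg.inv(np.array(c['hand_eye']))
    T=R.from_rotvec(r).inv().apply(np.atleast_2d(w)-p); k=T@H[:3,:3].T+H[:3,3]
    rr=np.hypot(k[:,0],k[:,1]); th=np.arctan2(rr,k[:,2]); s=th/np.maximum(rr,1e-9)
    return np.c_[c['fx']*k[:,0]*s+c['cx'],c['fy']*k[:,1]*s+c['cy']]
E
python3 - <<'E'
from h import *
np.set_printoptions(precision=4,suppress=True)
z=np.load('w1.npz'); W,T=wrist_cloud(z['d'],z['p'],z['r'])
im=cv2.imread('pics/w1.png')
yaw=.178; sf=np.array([.5165,-.1677,.1])
Q=R.from_euler('z',-yaw).apply((W-sf).reshape(-1,3)).reshape(W.shape)*1000 # app frame rel slot floor mm
np.save('Q1.npy',Q)
perp=Q[...,0]*.819+Q[...,2]*.574; al=-Q[...,0]*.574+Q[...,2]*.819
def show(n,u0,u1,v0,v1,k):
    cv2.imwrite(n,cv2.resize(im[v0:v1,u0:u1],None,fx=k,fy=k,interpolation=cv2.INTER_CUBIC))
show('pics/w1a.png',240,400,130,180,5); show('pics/w1b.png',240,400,240,330,5)
for v in (152,158,163,290,300,306):
    print(v,[(u,round(perp[v,u],1),round(Q[v,u,1],1),round(al[v,u],1)) for u in range(290,350,4)])
E
```

```text
152 [(290, np.float64(-25.1), np.float64(59.9), np.float64(1.6)), (294, np.float64(-22.0), np.float64(59.9), np.float64(1.3)), (298, np.float64(-19.0), np.float64(59.8), np.float64(1.5)), (302, np.float64(-15.9), np.float64(59.8), np.float64(1.5)), (306, np.float64(-12.9), np.float64(59.9), np.float64(2.6)), (310, np.float64(-9.9), np.float64(59.7), np.float64(1.0)), (314, np.float64(-6.8), np.float64(60.0), np.float64(3.6)), (318, np.float64(-3.9), np.float64(59.3), np.float64(-3.4)), (322, np.float64(-0.8), np.float64(59.3), np.float64(-3.8)), (326, np.float64(2.3), np.float64(59.2), np.float64(-4.7)), (330, np.float64(5.4), np.float64(59.3), np.float64(-3.9)), (334, np.float64(8.3), np.float64(59.9), np.float64(1.7)), (338, np.float64(11.3), np.float64(60.0), np.float64(3.5)), (342, np.float64(14.3), np.float64(60.0), np.float64(2.8)), (346, np.float64(17.2), np.float64(60.2), np.float64(4.7))]
158 [(290, np.float64(-22.3), np.float64(58.7), np.float64(33.0)), (294, np.float64(-19.5), np.float64(58.9), np.float64(34.3)), (298, np.float64(-16.7), np.float64(59.0), np.float64(36.0))
[... 3779 characters left out ...]
t64(32.6)), (306, np.float64(-12.8), np.float64(-53.1), np.float64(34.0)), (310, np.float64(-9.8), np.float64(-53.9), np.float64(32.5)), (314, np.float64(-6.7), np.float64(-54.5), np.float64(31.4)), (318, np.float64(-3.7), np.float64(-58.4), np.float64(24.4)), (322, np.float64(-1.1), np.float64(-139.2), np.float64(-120.9)), (326, np.float64(3.9), np.float64(-141.0), np.float64(-124.0)), (330, np.float64(9.0), np.float64(-143.8), np.float64(-129.1)), (334, np.float64(8.9), np.float64(-55.7), np.float64(29.2)), (338, np.float64(11.8), np.float64(-54.0), np.float64(32.2)), (342, np.float64(14.8), np.float64(-53.0), np.float64(34.1)), (346, np.float64(18.1), np.float64(-54.3), np.float64(31.6))]
```

View pics/w1a.png

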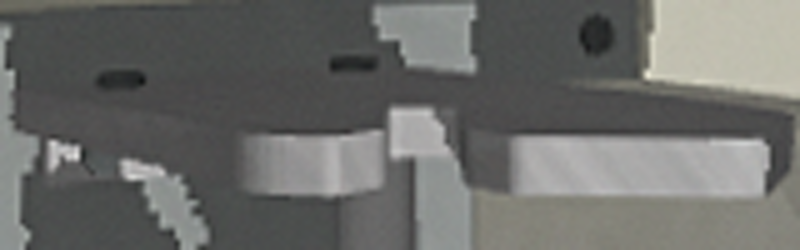

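View pics/w1b.png

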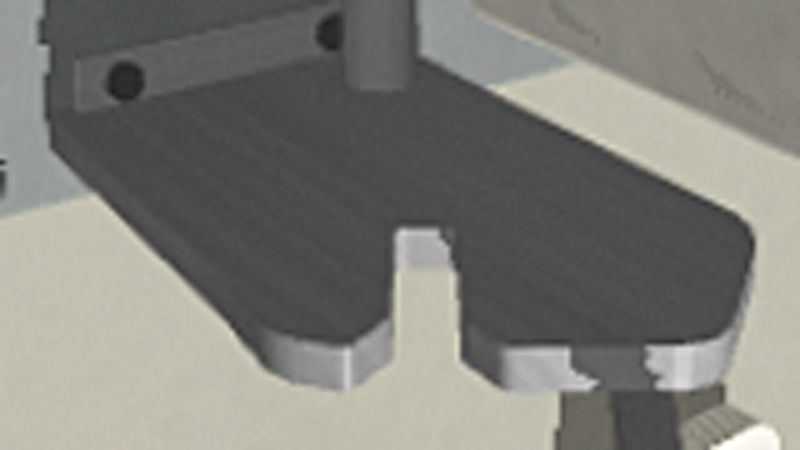

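```bash
cat > wfit.py <<'E'
from h import *
from scipy.ndimage import map_coordinates, gaussian_filter
SF=np.array([0,0,.1])
def sp(perp,al,y): # slot coords mm -> app frame m
    return np.array([perp*.819-al*.574, y, perp*.574+al*.819])/1000+SF
LN={}
for s,n in ((-1,'R'),(1,'L')):
    f=53 if s<0 else 61
    LN[n+'wf']=(sp(-5.5,1,s*f),sp(-5.5,26,s*f)); LN[n+'wb']=(sp(5.5,1,s*f),sp(5.5,26,s*f))
    LN[n+'fl']=(sp(-4.5,-4,s*f),sp(4.5,-4,s*f))
    LN[n+'ff']=(sp(-5.5,28,s*53),sp(-12,37,s*53)); LN[n+'fb']=(sp(5.5,28,s*53),sp(12,37,s*53))
LN['Lfi']=(sp(-4.5,-4,53),sp(4.5,-4,53)); LN['Rfo']=(sp(-4.5,-4,-61),sp(4.5,-4,-61))
LN['bf']=((-.06,-.07,.01),(-.06,.07,.01)); LN['bl']=((-.06,.075,.01),(0,.075,.01)); LN['br']=((-.06,-.075,.01),(-.04,-.075,.01))
LN['hfl']=((.015,-.02,.2),(.015,.048,.2)); LN['hft']=((.015,-.02,.25),(.015,.046,.25))
def world(q,ps): 
    return R.from_euler('z',ps[3]).apply(q)+ps[:3]
def fit(ps,names,g,p,r,iters=12,free=(0,1,2,3),verbose=True,rng0=5):
    c=robot.calibration('wrist'); ps=np.array(ps,float); t=np.linspace(.08,.92,25)[:,None]
    for it in range(iters):
        rng=rng0 if it<4 else 2.5
        J=[];rs=[];ww=[];info=[]
        for nme in names:
            a,b=map(np.array,LN[nme]); q=a*(1-t)+b*t
            uv=wproj(world(q,ps),p,r,c); d=np.gradient(uv,axis=0); d/=np.linalg.norm(d,axis=1)[:,None]; n=np.c_[-d[:,1],d[:,0]]
            s=np.arange(-rng,rng+.01,.25); pts=uv[:,None]+s[None,:,None]*n[:,None]
            gr=np.abs(np.gradient(map_coordinates(g,[pts[...,1],pts[...,0]],order=1),axis=1))
            k=gr.argmax(1); w=np.exp(-((s[None]-s[k][:,None])/.8)**2)*gr; off=(w*s).sum(1)/(w.sum(1)+1e-9)
            ok=gr.max(1)>1.5
            if ok.sum()<6: info.append((nme,'--'));continue
            med=np.median(off[ok]); ok&=abs(off-med)<.8
            Jl=[]
            for j in free:
                d2=ps.copy(); d2[j]+=1e-4; Jl.append(((wproj(world(q,d2),p,r,c)-uv)*n).sum(1)/1e-4)
            Jl=np.array(Jl).T; J.append(Jl[ok]); rs.append(off[ok]); info.append((nme,int(ok.sum()),round(float(off[ok].mean()),2)))
        J=np.vstack(J); rr=np.hstack(rs); w=1/np.maximum(1,abs(rr)/.7)
        dx=np.linalg.lstsq(J*w[:,None],rr*w,rcond=None)[0]; ps[list(free)]+=dx
    if verbose: print(ps,info)
    return ps
def draw(im,ps,names,p,r,k,o):
    for n in names:
        a,b=map(np.array,LN[n]); t=np.linspace(0,1,9)[:,None]; uv=wproj(world(a*(1-t)+b*t,ps),p,r)
        cv2.polylines(im,[np.int32((uv-o+.5)*k)],False,(0,0,255),1)
E
python3 - <<'E'
from wfit import *
np.set_printoptions(precision=4,suppress=True)
z=np.load('w1.npz'); p,r=z['p'],z['r']
im=cv2.imread('pics/w1.png'); g=gaussian_filter(cv2.cvtColor(im,cv2.COLOR_BGR2GRAY).astype(float),.6)
ps0=[.5165,-.1677,0,.178]
S=['Rwf','Rwb','Rfl','Rff','Rfb','Lwf','Lwb','Lfl','Lff','Lfb','Lfi']
B=['bf','bl','br','hfl','hft']
a=fit(ps0,B,g,p,r); b=fit(ps0,S,g,p,r,rng0=4); c=fit(ps0,S+B,g,p,r)
o=np.array([200,120]);k=4
I=cv2.resize(im[120:320,200:400],None,fx=k,fy=k,interpolation=cv2.INTER_CUBIC); draw(I,c,S+B,p,r,k,o); cv2.imwrite('pics/wf1.png',cv2.resize(I,(600,600)))
E
```

```text
[ 0.516  -0.1686 -0.001   0.1789] [('bf', 23, -0.04), ('bl', 14, 2.18), ('br', 20, -0.21), ('hfl', '--'), ('hft', 14, 0.03)]
[ 0.5182 -0.1685  0.0004  0.1826] [('Rwf', 25, -0.4), ('Rwb', 24, 1.02), ('Rfl', 20, 0.03), ('Rff', 25, -0.01), ('Rfb', 12, 0.06), ('Lwf', 25, -0.31), ('Lwb', 25, 1.79), ('Lfl', 20, 0.23), ('Lff', 25, -0.0), ('Lfb', 24, 0.07), ('Lfi', 21, -0.54)]
[ 0.5187 -0.1686 -0.0006  0.181 ] [('Rwf', 25, -0.68), ('Rwb', 20, 0.64), ('Rfl', 21, 0.48), ('Rff', 25, -0.51), ('Rfb', 11, 0.24), ('Lwf', 25, -0.44), ('Lwb', 25, 1.66), ('Lfl', 20, 0.03), ('Lff', 25, 0.08), ('Lfb', 25, -0.1), ('Lfi', 22, -0.72), ('bf', 18, -2.26), ('bl', 13, 1.8), ('br', 25, -0.93), ('hfl', '--'), ('hft', 25, -1.99)]wfit.py:34: RuntimeWarning: Mean of empty slice.
  Jl=np.array(Jl).T; J.append(Jl[ok]); rs.append(off[ok]); info.append((nme,int(ok.sum()),round(float(off[ok].mean()),2)))
  ret = ret.dtype.type(ret / rcount)
```

View pics/wf1.png

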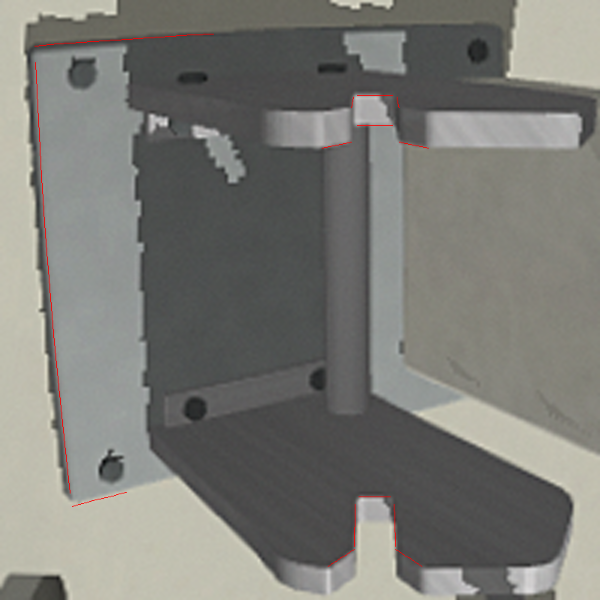

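Run:
```python
from h import *
np.set_printoptions(precision=4,suppress=True)
Rr=Rt(-.319,0); print('roller view',row(tcp_for([.5228,.182,.18],Rr),Rr))
z=np.load('w1.npz');
P=[R.from_rotvec(z['r']).apply([sx*.0425,.142+.018,zz])+z['p'] for sx in (-1,1) for zz in (-.011,.011)]
print(wproj(P,z['p'],z['r']))
P=[R.from_rotvec(z['r']).apply([0,.155,0])+z['p']]
print(wproj(P,z['p'],z['r']))
im=cv2.imread('pics/w1.png'); I=im[290:420,150:510]; cv2.imwrite('pics/w1p.png',cv2.resize(I,None,fx=2.2,fy=2.2))
```

```text
roller view [18.463 38.116 -2.293  0.044  0.616 -0.482]
[[224.5666 352.0375]
 [217.9766 308.6274]
 [419.5578 352.3729]
 [426.0103 308.919 ]]
[[321.8286 340.3514]]
```

View pics/w1p.png

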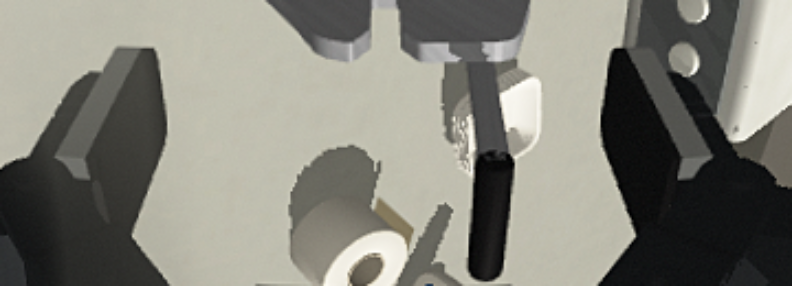

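Request:
{"method": "drive_tool", "body": {
  "plan": [8.5, 18.5, 38.1, -2.3, 0.044, 0.616, -0.482, 8.5, 18.5, 38.1, -2.3, 0.044, 0.616, -0.482, 8.5, 18.5, 38.1, -2.3, 0.044, 0.616, -0.482, 8.5, 18.5, 38.1, -2.3, 0.044, 0.616, -0.482, 8.5, 18.5, 38.1, -2.3, 0.044, 0.616, -0.482, 8.5, 18.5, 38.1, -2.3, 0.044, 0.616, -0.482, 8.5, 18.5, 38.1, -2.3, 0.044, 0.616, -0.482, 8.5, 18.5, 38.1, -2.3, 0.044, 0.616, -0.482, 8.5, 18.5, 38.1, -2.3, 0.044, 0.616, -0.482, 8.5, 18.5, 38.1, -2.3, 0.044, 0.616, -0.482]
}}

```text
t: 4.65
ee_pos: [0.5228, 0.1804, 0.335]
tcp_rot: [-1.556, 0.252, -0.252]
contact_force: [-0.3, 0.4, 0.1]
opening: 0.0848
```

Run:
```python
from h import *
np.set_printoptions(precision=4,suppress=True)
o=robot.get_obs(); im,d=robot.grab_frame('wrist'); cv2.imwrite('pics/w2.png',im); np.savez('w2.npz',d=d,p=o['ee_pos'],r=o['tcp_rot'])
print(o['t'],o['qpos'],o['ee_pos'])
W,T=wrist_cloud(d,o['ee_pos'],o['tcp_rot'])
g=cv2.cvtColor(im,cv2.COLOR_BGR2GRAY)
near=(np.hypot(W[...,0]-.523,W[...,1]-.182)<.1)
top=near&(W[...,2]>.045)&(W[...,2]<.075)
p=W[top]; 
# rotate into roller frame
Q=R.from_euler('z',.319).apply(p-np.array([.5228,.182,.049]))*1000
rub=(abs(Q[:,1])<43)&(Q[:,2]>5)
q=Q[rub]
from scipy.optimize import least_squares
f=lambda a: np.hypot(q[:,0]-(a[0]+a[1]*q[:,1]),q[:,2]-(a[2]+a[3]*q[:,1]))-15
s=least_squares(f,[0,0,0,0],loss='soft_l1',f_scale=1.); print('cyl: x0,slope,z0,zslope',s.x,len(q),np.std(f(s.x)))
body=Q[(Q[:,2]>8)&(abs(Q[:,0])<12)]
print(body[:,1].min(),body[:,1].max(), np.percentile(body[:,1],[1,99]))
```

```text
4.65 [ 0.3322  0.1866 -0.1202  1.2637  0.      2.2239] [0.5228 0.1804 0.335 ]
cyl: x0,slope,z0,zslope [ 0.2376  0.0009 -0.0225 -0.0009] 4535 0.5712259460592496
-44.36177183683789 46.98647690211101 [-43.0389  44.2052]
```

View pics/w2.png

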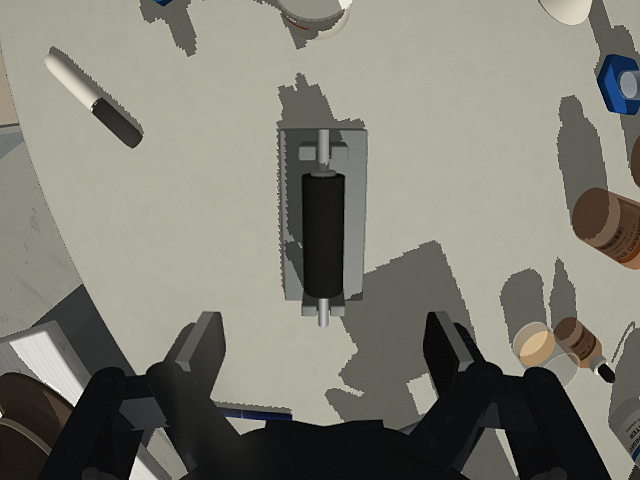

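Request:
{"method": "drive_tool", "body": {
  "plan": [8.5, 0, 0.15, -6, 0, 0, 0, 8.5, 0, 0.15, -10, 0, 0, 0, 8.5, 0, 0.15, -12, 0, 0, 0, 8.5, 0, 0.15, -13.1, 0, 0, 0, 8.5, 0, 0.15, -13.1, 0, 0, 0, 8.5, 0, 0.15, -13.1, 0, 0, 0],
  "grip_force": 40
}}

```text
t: 5.45
ee_pos: [0.5236, 0.1827, 0.205]
tcp_rot: [-1.555, 0.25, -0.253]
contact_force: [-0.6, 1.0, -0.2]
opening: 0.0851
```

Run:
```python
from h import *
np.set_printoptions(precision=4,suppress=True)
o=robot.get_obs(); im,d=robot.grab_frame('wrist'); cv2.imwrite('pics/w3.png',im); np.savez('w3.npz',d=d,p=o['ee_pos'],r=o['tcp_rot'])
print(o['t'],o['ee_pos'],o['tcp_rot'],o['contact_force'])
```

```text
5.45 [0.5236 0.1827 0.205 ] [-1.555   0.2497 -0.2526] [-0.6109  0.9579 -0.1724]
```

View pics/w3.png

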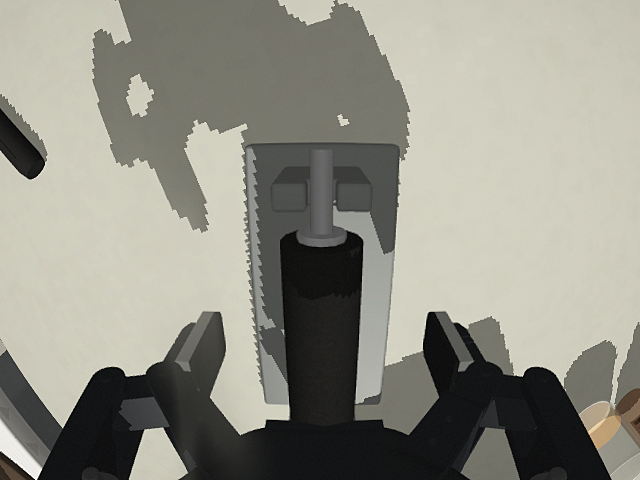

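Request:
{"method": "drive_tool", "body": {
  "plan": [2.0, 0, 0, 0, 0, 0, 0, 2.0, 0, 0, 0, 0, 0, 0, 2.0, 0, 0, 0, 0, 0, 0, 2.0, 0, 0, 0, 0, 0, 0, 2.0, 0, 0, 0, 0, 0, 0, 2.0, 0, 0, 0, 0, 0, 0, 2.0, 0, 0, 0, 0, 0, 0, 2.0, 0, 0, 0, 0, 0, 0],
  "grip_force": 40
}}

```text
t: 6.5
ee_pos: [0.5233, 0.1829, 0.2039]
tcp_rot: [-1.556, 0.25, -0.251]
contact_force: [0.3, 0.7, 3.8]
opening: 0.029
```

Run:
```python
from h import *
np.set_printoptions(precision=4,suppress=True)
o=robot.get_obs(); im,d=robot.grab_frame('wrist'); cv2.imwrite('pics/w4.png',im); np.savez('w4.npz',d=d,p=o['ee_pos'],r=o['tcp_rot'])
print(o['t'],o['ee_pos'],o['tcp_rot'],o['contact_force'],o['opening'])
```

```text
6.5 [0.5233 0.1829 0.2039] [-1.5557  0.2505 -0.2512] [0.2572 0.7455 3.8367] 0.02895792432925707
```

View pics/w4.png

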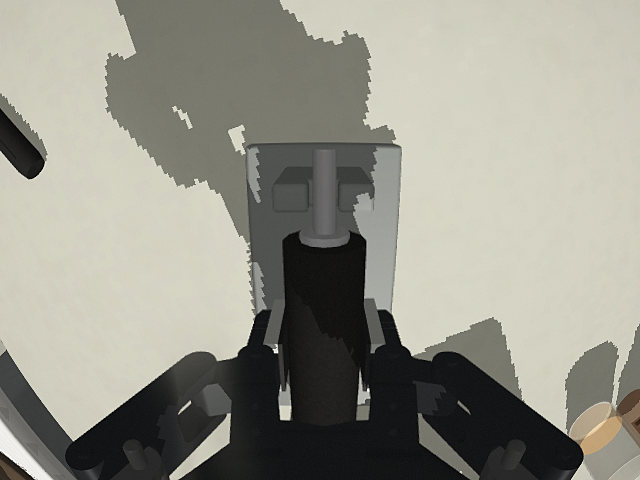

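Request:
{"method": "drive_tool", "body": {
  "plan": [2.0, 0, 0, 1, 0, 0, 0, 2.0, 0, 0, 3, 0, 0, 0, 2.0, 0, 0, 6, 0, 0, 0, 2.0, 0, 0, 10, 0, 0, 0, 2.0, 0, 0, 15, 0, 0, 0, 2.0, 0, 0, 15, 0, 0, 0, 2.0, 0, 0, 15, 0, 0, 0],
  "grip_force": 40
}}

```text
t: 7.42
ee_pos: [0.5229, 0.1827, 0.3529]
tcp_rot: [-1.557, 0.252, -0.25]
contact_force: [0.1, 0.0, -2.8]
opening: 0.0288
```

```bash
cat > inhand.py <<'E'
from h import *
from scipy.optimize import least_squares
np.set_printoptions(precision=4,suppress=True)
def inhand(name):
    o=robot.get_obs(); im,d=robot.grab_frame('wrist'); cv2.imwrite(f'pics/{name}.png',im); np.savez(f'{name}.npz',d=d,p=o['ee_pos'],r=o['tcp_rot'])
    print(o['t'],o['ee_pos'],o['tcp_rot'],o['contact_force'],o['opening'])
    W,T=wrist_cloud(d,o['ee_pos'],o['tcp_rot']); T=T*1000
    sel=(abs(T[...,0])<18)&(abs(T[...,1]-155)<20)&(T[...,2]>14)&(T[...,2]<43)&(d>0)
    q=T[sel]
    f=lambda a: np.hypot(q[:,0]-(a[0]+a[1]*q[:,2]),q[:,1]-(a[2]+a[3]*q[:,2]))-15
    s=least_squares(f,[0,0,155,0],loss='soft_l1',f_scale=.5); print('rubber x0,sx,y0,sy',s.x,len(q),np.std(f(s.x)))
    ax=(np.hypot(T[...,0]-s.x[0],T[...,1]-s.x[2])<6.5)&(T[...,2]>50)&(T[...,2]<90)
    q=T[ax]
    f2=lambda a: np.hypot(q[:,0]-(a[0]+a[1]*q[:,2]),q[:,1]-(a[2]+a[3]*q[:,2]))-4
    s2=least_squares(f2,s.x,loss='soft_l1',f_scale=.5); print('axle',s2.x,len(q),'zmax',np.percentile(q[:,2],[1,50,97,99,100]), 'at z=0/65', s2.x[0]+65*s2.x[1], s2.x[2]+65*s2.x[3])
    col=(np.hypot(T[...,0]-s.x[0],T[...,1]-s.x[2])<16)&(T[...,2]>42)&(T[...,2]<52)
    q=T[col]; print('collar z pct',np.percentile(q[:,2],[1,10,50,90,99]),len(q))
    return im,T
if __name__=='__main__':
    import sys; inhand(sys.argv[1])
E
python3 inhand.py w5
```

```text
7.425 [0.5229 0.1827 0.3529] [-1.5567  0.2517 -0.2501] [ 0.129   0.0082 -2.7673] 0.02875169969148901
rubber x0,sx,y0,sy [  0.4514  -0.0015 154.8085   0.0106] 6640 1.0863787953774033
axle [  0.6401  -0.003  154.646    0.0037] 1782 zmax [50.2878 62.9395 74.3796 74.758  74.8593] at z=0/65 0.44275550733994806 154.88796205085362
collar z pct [42.087  42.6049 43.4833 48.7546 51.6928] 2230
```

View pics/w5.png

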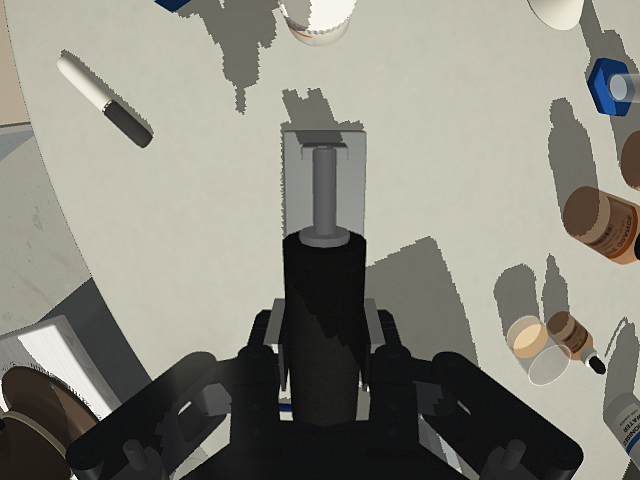

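```bash
cat > goto.py <<'E'
from h import *
import sys
np.set_printoptions(precision=4,suppress=True)
def slotrow(s,sf=(.5182,-.1685,.1002),yaw=.182,off=(.0005,.1547,-.0012),perp=0,dy=0):
    Ra=Rt(yaw,.611); A=R.from_euler('z',yaw)
    g=np.array(sf)+A.apply(np.array([-.574*s+.819*perp,dy,.819*s+.574*perp])*.001)
    t=g-Ra.apply(off); return row(t,Ra),t
if __name__=='__main__':
    for s in map(float,sys.argv[1:]): print(s,*slotrow(s))
E
python3 goto.py 150
```

```text
150.0 [-17.71  -38.17   -0.268  -0.041  -0.618   0.486] [ 0.3456 -0.199   0.3495]
```

Request:
{"method": "drive_tool", "body": {
  "plan": [2.0, -17.7, -38.2, -0.3, -0.041, -0.618, 0.486, 2.0, -17.7, -38.2, -0.3, -0.041, -0.618, 0.486, 2.0, -17.7, -38.2, -0.3, -0.041, -0.618, 0.486, 2.0, -17.7, -38.2, -0.3, -0.041, -0.618, 0.486, 2.0, -17.7, -38.2, -0.3, -0.041, -0.618, 0.486, 2.0, -17.7, -38.2, -0.3, -0.041, -0.618, 0.486, 2.0, -17.7, -38.2, -0.3, -0.041, -0.618, 0.486, 2.0, -17.7, -38.2, -0.3, -0.041, -0.618, 0.486, 2.0, -17.7, -38.2, -0.3, -0.041, -0.618, 0.486, 2.0, -17.7, -38.2, -0.3, -0.041, -0.618, 0.486, 2.0, -17.7, -38.2, -0.3, -0.041, -0.618, 0.486]
}}

```text
t: 8.85
ee_pos: [0.3466, -0.1981, 0.3504]
tcp_rot: [-1.455, -0.613, -0.335]
contact_force: [-0.2, 1.4, -2.4]
opening: 0.0288
```

```bash
python3 inhand.py w6; python3 goto.py 60
```

```text
8.85 [ 0.3466 -0.1981  0.3504] [-1.4547 -0.6135 -0.3354] [-0.1982  1.4037 -2.3877] 0.02877112469063741
rubber x0,sx,y0,sy [  0.8224  -0.0002 155.1398   0.0161] 6845 1.2168729052758245
axle [  1.0436  -0.0039 154.9761   0.0047] 1779 zmax [50.2729 62.7768 74.2026 74.5008 74.6585] at z=0/65 0.7898107114185499 155.28450829262118
collar z pct [42.0738 42.4005 43.4476 48.5304 51.5879] 2166
60.0 [ 4.987  0.849 -7.48  -0.002  0.002 -0.003] [ 0.3964 -0.1897  0.2758]
```

View pics/w6.png

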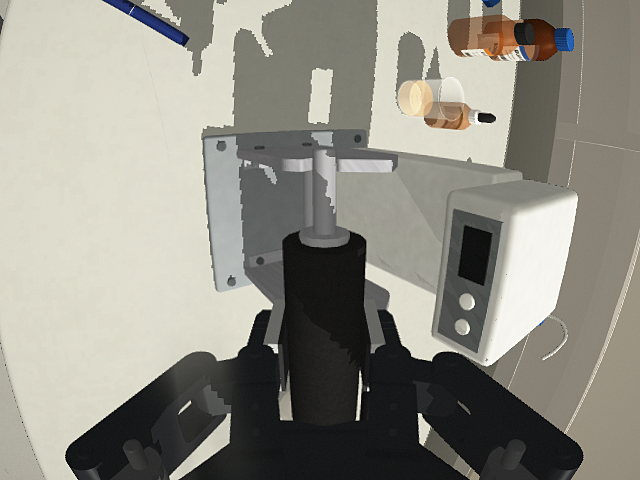

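Request:
{"method": "drive_tool", "body": {
  "plan": [2.0, 1.6, 0.3, -2.5, 0, 0, 0, 2.0, 3.3, 0.6, -5, 0, 0, 0, 2.0, 5, 0.85, -7.5, 0, 0, 0, 2.0, 5, 0.85, -7.5, 0, 0, 0, 2.0, 5, 0.85, -7.5, 0, 0, 0]
}}

```text
t: 9.52
ee_pos: [0.3963, -0.1903, 0.2763]
tcp_rot: [-1.456, -0.613, -0.337]
contact_force: [0.7, -0.3, -2.2]
opening: 0.0288
```

```bash
python3 inhand.py w7; python3 goto.py 60 40
python3 - <<'E'
from wfit import *
np.set_printoptions(precision=4,suppress=True)
z=np.load('w7.npz'); p,r=z['p'],z['r']
im=cv2.imread('pics/w7.png'); g=gaussian_filter(cv2.cvtColor(im,cv2.COLOR_BGR2GRAY).astype(float),.6)
ps=[.5182,-.1685,.0002,.182]
o=np.array([220,100]);k=4
I=cv2.resize(im[100:240,220:420],None,fx=k,fy=k,interpolation=cv2.INTER_CUBIC); draw(I,ps,list(LN),p,r,k,o); cv2.imwrite('pics/w7c.png',I)
E
```

```text
9.525 [ 0.3963 -0.1903  0.2763] [-1.4555 -0.613  -0.337 ] [ 0.6676 -0.3256 -2.1696] 0.02875182584751948
rubber x0,sx,y0,sy [  0.7793   0.0012 155.1564   0.0153] 6863 1.2267039232886674
axle [  1.1277  -0.0051 155.0944   0.0037] 1775 zmax [50.2606 62.8199 74.2346 74.5393 74.6493] at z=0/65 0.797391913309855 155.33618078132625
collar z pct [42.0881 42.4174 43.3705 48.617  51.6169] 2168
60.0 [ 0.012  0.092 -0.103 -0.001  0.003 -0.001] [ 0.3964 -0.1897  0.2758]
40.0 [ 1.141  0.299 -1.741 -0.001  0.003 -0.001] [ 0.4077 -0.1876  0.2594]
```

View pics/w7c.png

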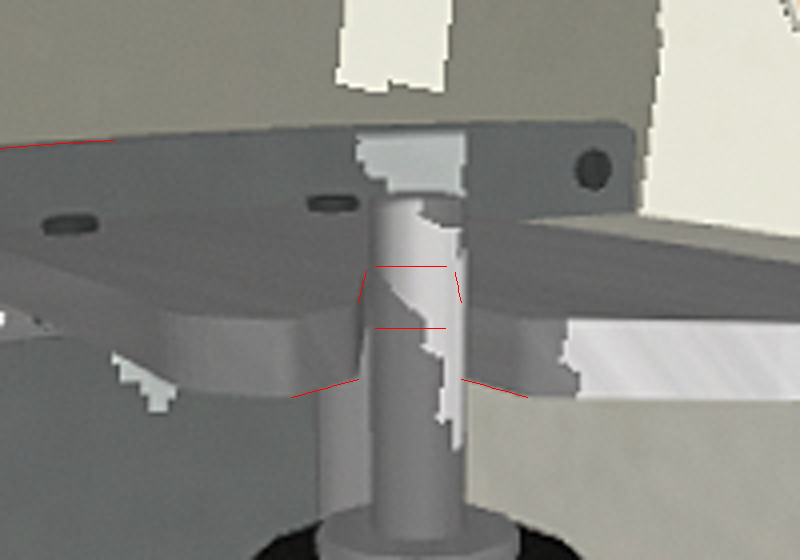

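View pics/w7.png

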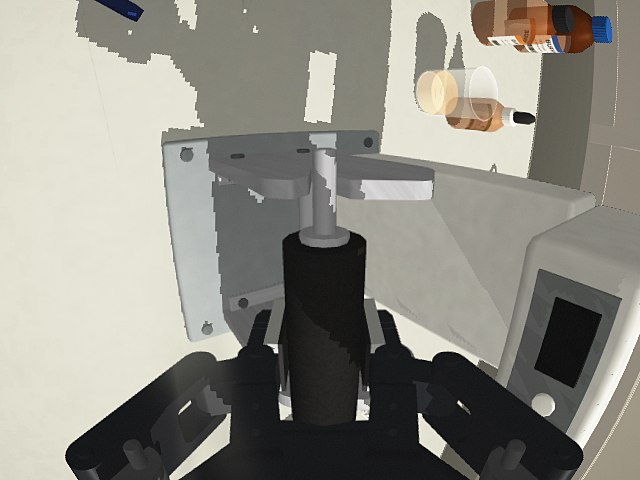

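```bash
sed -i 's/off=(.0005,.1547,-.0012)/off=(.0008,.1551,-.0013)/' goto.py; python3 goto.py 40 20 8 0
```

```text
40.0 [ 1.092  0.301 -1.725 -0.001  0.003 -0.001] [ 0.4072 -0.1876  0.2595]
20.0 [ 2.221  0.508 -3.363 -0.001  0.003 -0.001] [ 0.4185 -0.1855  0.2432]
8.0 [ 2.899  0.633 -4.346 -0.001  0.003 -0.001] [ 0.4253 -0.1843  0.2333]
0.0 [ 3.35   0.716 -5.001 -0.001  0.003 -0.001] [ 0.4298 -0.1834  0.2268]
```

Request:
{"method": "drive_tool", "body": {
  "plan": [2.0, 0.55, 0.2, -0.9, 0, 0, 0, 2.0, 1.1, 0.3, -1.73, 0, 0, 0, 2.0, 1.65, 0.4, -2.54, 0, 0, 0, 2.0, 2.22, 0.51, -3.36, 0, 0, 0, 2.0, 2.22, 0.51, -3.36, 0, 0, 0]
}}

```text
t: 10.2
ee_pos: [0.4184, -0.1853, 0.241]
tcp_rot: [-1.455, -0.611, -0.336]
contact_force: [-0.6, 0.2, -1.5]
opening: 0.0287
```

```bash
python3 inhand.py w8; python3 goto.py 20 0;  python3 - <<'E'
from wfit import *
z=np.load('w8.npz'); p,r=z['p'],z['r']
im=cv2.imread('pics/w8.png')
ps=[.5182,-.1685,.0002,.182]
o=np.array([220,100]);k=4
I=cv2.resize(im[100:240,220:420],None,fx=k,fy=k,interpolation=cv2.INTER_CUBIC); draw(I,ps,list(LN),p,r,k,o); cv2.imwrite('pics/w8c.png',I)
im,d=robot.grab_frame('scene'); cv2.imwrite('pics/s8.png',cv2.resize(im[240:350,260:350],None,fx=6,fy=6,interpolation=cv2.INTER_CUBIC)[:600])
im,d=robot.grab_frame('top'); cv2.imwrite('pics/t8.png',cv2.resize(im[190:300,370:480],None,fx=5,fy=5,interpolation=cv2.INTER_CUBIC))
E
```

```text
10.2 [ 0.4184 -0.1853  0.241 ] [-1.4549 -0.6108 -0.3362] [-0.5768  0.2102 -1.4872] 0.028678796468475615
rubber x0,sx,y0,sy [  0.8573  -0.002  155.146    0.0157] 6861 1.2238118985566229
axle [  0.8868  -0.0021 155.3651  -0.0009] 1810 zmax [50.4006 62.5758 74.2049 74.5183 74.6384] at z=0/65 0.7481876200976862 155.30919155533869
collar z pct [42.0741 42.4111 43.5855 49.4359 51.8416] 2232
20.0 [ 0.012 -0.014  0.168 -0.003  0.001 -0.001] [ 0.4185 -0.1855  0.2432]
0.0 [ 1.141  0.194 -1.47  -0.003  0.001 -0.001] [ 0.4298 -0.1834  0.2268]
```

View pics/w8c.png

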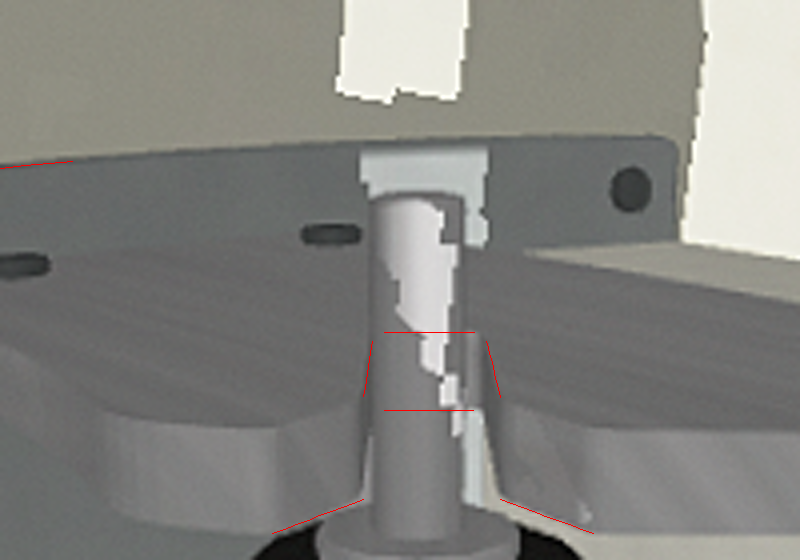

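View pics/s8.png

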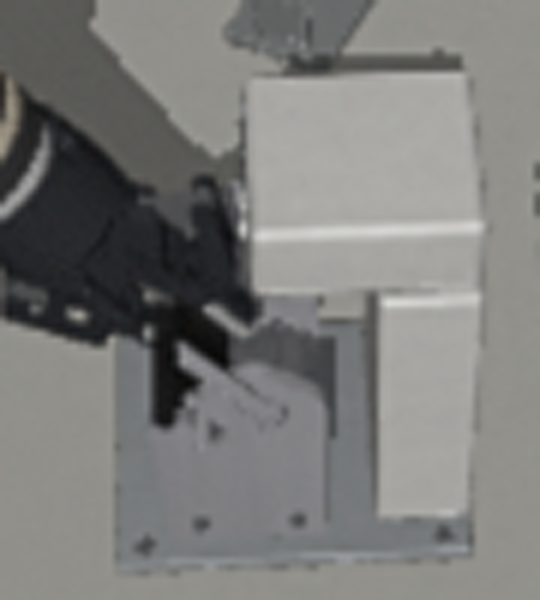

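View pics/t8.png

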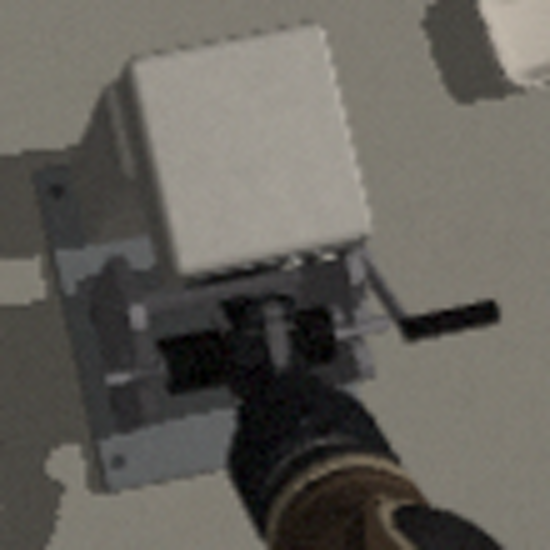

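Request:
{"method": "drive_tool", "body": {
  "plan": [2.0, 0.25, 0.03, -0.2, 0, 0, 0, 2.0, 0.5, 0.06, -0.5, 0, 0, 0, 2.0, 0.69, 0.11, -0.81, 0, 0, 0, 2.0, 0.69, 0.11, -0.81, 0, 0, 0, 2.0, 0.69, 0.11, -0.81, 0, 0, 0]
}}

```text
t: 10.98
ee_pos: [0.4253, -0.1844, 0.234]
tcp_rot: [-1.456, -0.612, -0.338]
contact_force: [0.3, -0.3, -3.9]
opening: 0.029
```

```bash
python3 inhand.py w9; python3 goto.py 8 0 -2
```

```text
10.975 [ 0.4253 -0.1844  0.234 ] [-1.4557 -0.6119 -0.3376] [ 0.2657 -0.3049 -3.9457] 0.02898871805332774
rubber x0,sx,y0,sy [  0.7608   0.0017 155.115    0.0172] 6747 1.1960518231389308
axle [  1.      -0.003  155.1946   0.0015] 1845 zmax [50.3055 62.3564 74.1715 74.5087 74.6677] at z=0/65 0.803996615724979 155.29083997321646
collar z pct [42.0665 42.4263 43.6372 49.0221 51.7148] 2011
8.0 [ 0.005  0.019 -0.069 -0.002  0.002 -0.001] [ 0.4253 -0.1843  0.2333]
0.0 [ 0.457  0.102 -0.724 -0.002  0.002 -0.001] [ 0.4298 -0.1834  0.2268]
-2.0 [ 0.57   0.123 -0.888 -0.002  0.002 -0.001] [ 0.4309 -0.1832  0.2251]
```

Request:
{"method": "drive_tool", "body": {
  "plan": [2.0, 0.12, 0.03, -0.25, 0, 0, 0, 2.0, 0.25, 0.06, -0.5, 0, 0, 0, 2.0, 0.38, 0.09, -0.7, 0, 0, 0, 2.0, 0.38, 0.09, -0.7, 0, 0, 0, 2.0, 0.38, 0.09, -0.7, 0, 0, 0]
}}

```text
t: 11.65
ee_pos: [0.4291, -0.1836, 0.227]
tcp_rot: [-1.456, -0.612, -0.338]
contact_force: [-0.4, 0.3, -2.3]
opening: 0.0289
```

```bash
python3 inhand.py w10; python3 goto.py 0 -2
python3 - <<'E'
from wfit import *
z=np.load('w10.npz'); p,r=z['p'],z['r']
im=cv2.imread('pics/w10.png')
ps=[.5182,-.1685,.0002,.182]
o=np.array([220,100]);k=4
I=cv2.resize(im[100:240,220:420],None,fx=k,fy=k,interpolation=cv2.INTER_CUBIC); draw(I,ps,list(LN),p,r,k,o); cv2.imwrite('pics/w10c.png',I)
E
```

```text
11.65 [ 0.4291 -0.1836  0.227 ] [-1.4557 -0.612  -0.3375] [-0.4419  0.3299 -2.2624] 0.028882221251772592
rubber x0,sx,y0,sy [  0.8057  -0.0004 155.1839   0.0147] 6442 1.0552656738561408
axle [  0.6729   0.0018 155.9082  -0.0091] 1973 zmax [50.381  61.4704 74.0934 74.5009 74.681 ] at z=0/65 0.7866749381890368 155.31977057787782
collar z pct [42.0765 42.4529 44.5476 49.6581 51.8215] 1635
0.0 [ 0.076  0.012 -0.021 -0.002  0.002 -0.001] [ 0.4298 -0.1834  0.2268]
-2.0 [ 0.189  0.033 -0.185 -0.002  0.002 -0.001] [ 0.4309 -0.1832  0.2251]
```

View pics/w10c.png

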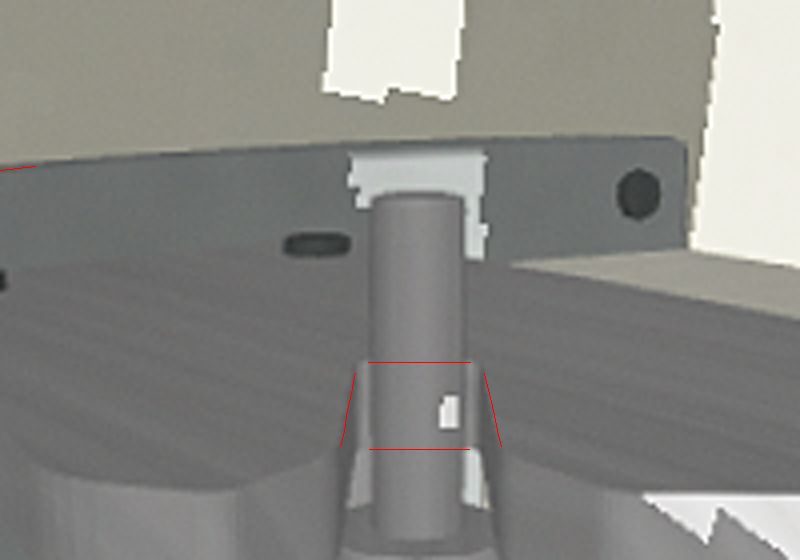

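Request:
{"method": "drive_tool", "body": {
  "plan": [2.0, 0.06, 0.01, -0.08, 0, 0, 0, 2.0, 0.06, 0.01, -0.08, 0, 0, 0, 2.0, 0.06, 0.01, -0.08, 0, 0, 0]
}}

```text
t: 12.08
ee_pos: [0.4294, -0.1835, 0.2266]
tcp_rot: [-1.456, -0.612, -0.338]
contact_force: [-7.3, 0.5, 3.9]
opening: 0.0284
```

Request:
{"method": "drive_tool", "body": {
  "plan": [2.0, 0.06, 0.01, -0.08, 0, 0, 0, 2.0, 0.06, 0.01, -0.08, 0, 0, 0, 2.0, 0.06, 0.01, -0.08, 0, 0, 0]
}}

```text
t: 12.45
ee_pos: [0.4296, -0.1834, 0.2264]
tcp_rot: [-1.456, -0.612, -0.338]
contact_force: [-17.0, 0.4, 13.4]
opening: 0.0285
```

Request:
{"method": "drive_tool", "body": {
  "plan": [2.0, -0.09, -0.02, 0.1, 0, 0, 0, 2.0, -0.09, -0.02, 0.1, 0, 0, 0, 6.0, -0.09, -0.02, 0.1, 0, 0, 0, 6.0, -0.09, -0.02, 0.1, 0, 0, 0, 6.0, -0.09, -0.02, 0.1, 0, 0, 0, 6.0, -0.09, -0.02, 0.1, 0, 0, 0, 6.0, -0.09, -0.02, 0.1, 0, 0, 0]
}}

```text
t: 13.32
ee_pos: [0.4294, -0.1836, 0.2264]
tcp_rot: [-1.456, -0.612, -0.338]
contact_force: [-0.1, -0.6, 0.2]
opening: 0.06
```

```bash
python3 inhand.py w11
python3 - <<'E'
from wfit import *
z=np.load('w11.npz'); p,r=z['p'],z['r']
im=cv2.imread('pics/w11.png')
ps=[.5182,-.1685,.0002,.182]
o=np.array([220,100]);k=4
I=cv2.resize(im[100:240,220:420],None,fx=k,fy=k,interpolation=cv2.INTER_CUBIC); draw(I,ps,list(LN),p,r,k,o); cv2.imwrite('pics/w11c.png',I)
E
```

```text
13.325 [ 0.4294 -0.1836  0.2264] [-1.4558 -0.612  -0.3376] [-0.0607 -0.5584  0.2248] 0.05998888914963195
rubber x0,sx,y0,sy [ -0.4782  -0.0059 154.7571   0.018 ] 6455 1.0892057572279625
axle [ -0.1707  -0.0083 154.8728   0.0022] 1836 zmax [50.3713 61.9266 73.9396 74.3698 74.5982] at z=0/65 -0.7104634768853331 155.01334137332995
collar z pct [42.0653 42.3508 44.4407 49.5998 51.797 ] 1602
```

View pics/w11.png

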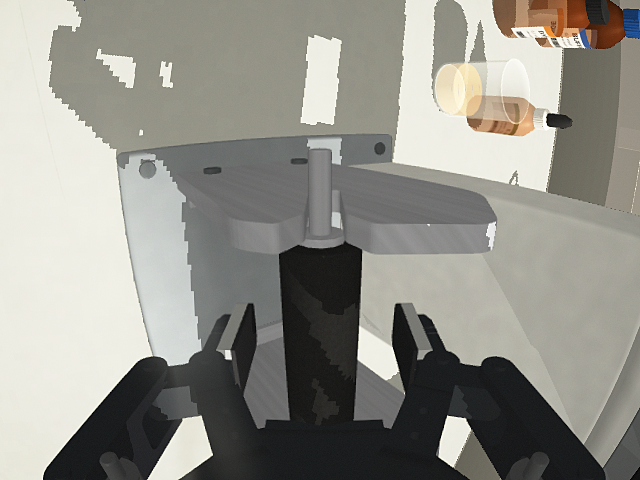

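View pics/w11c.png

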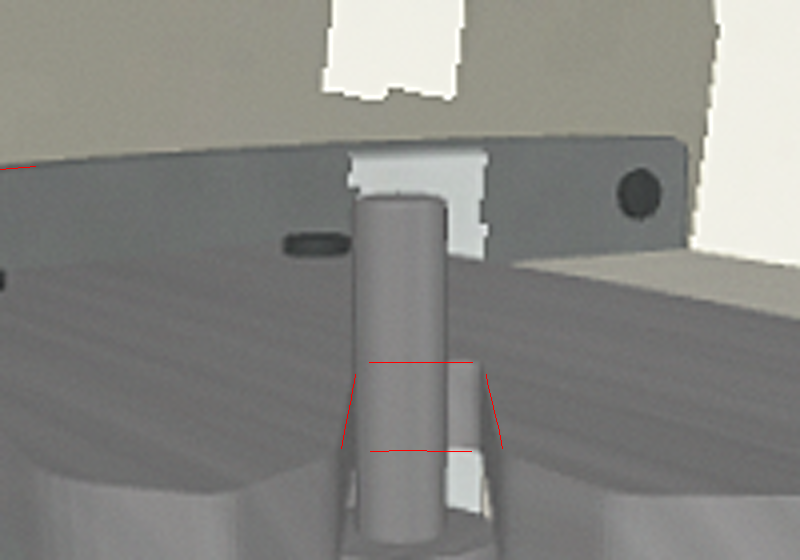

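Request:
{"method": "drive_tool", "body": {
  "plan": [6.0, -1.1, -0.2, 1.6, 0, 0, 0, 6.0, -2.3, -0.4, 3.3, 0, 0, 0, 6.0, -4.5, -0.8, 6.5, 0, 0, 0, 6.0, -6.8, -1.25, 9.8, 0, 0, 0, 6.0, -8.5, -1.6, 12.3, 0, 0, 0, 6.0, -8.5, -1.6, 12.3, 0, 0, 0, 6.0, -8.5, -1.6, 12.3, 0, 0, 0]
}}

```text
t: 14.25
ee_pos: [0.3444, -0.1995, 0.3487]
tcp_rot: [-1.456, -0.611, -0.338]
contact_force: [-0.5, -0.2, 0.2]
opening: 0.06
```

Run:
```python
from wfit import *
np.set_printoptions(precision=4,suppress=True)
o=robot.get_obs(); im,d=robot.grab_frame('wrist'); cv2.imwrite('pics/w12.png',im); np.savez('w12.npz',d=d,p=o['ee_pos'],r=o['tcp_rot'])
print(o['t'],o['ee_pos'],o['contact_force'])
for t in ["keeper_pivot","keeper_bar","roller_center"]:
    r=robot.spot_point('wrist',t); print(t,[(round(x['confidence'],2),round(x['position'][0]*640,1),round(x['position'][1]*480,1)) for x in r[:3]])
W,T=wrist_cloud(d,o['ee_pos'],o['tcp_rot'])
sf=np.array([.5182,-.1685,.1002]); Q=R.from_euler('z',-.182).apply((W-sf).reshape(-1,3)).reshape(W.shape)*1000
np.save('Q12.npy',Q)
g=cv2.cvtColor(im,cv2.COLOR_BGR2GRAY)
# rubber
from scipy.optimize import least_squares
m=(abs(Q[...,1])<42)&(np.hypot(Q[...,0],Q[...,2])<22)&(d>0); q=Q[m]
f=lambda a: np.hypot(q[:,0]-(a[0]+a[1]*q[:,1]),q[:,2]-(a[2]+a[3]*q[:,1]))-15
s=least_squares(f,[0,0,0,0],loss='soft_l1',f_scale=.5); print('roller in app: x0,sx,z0,sz',s.x,len(q),np.std(f(s.x)))
m=(np.hypot(Q[...,0],Q[...,2])<6.5)&(abs(Q[...,1])>48)&(abs(Q[...,1])<85)&(d>0); print('axle y range',np.percentile(Q[m][:,1],[0,1,99,100]),m.sum())
# bar: dark points outside right plate
m=(Q[...,1]<-64)&(Q[...,1]>-114)&(Q[...,2]>50)&(d>0)&(d<.4)&(abs(Q[...,0])<80); q=Q[m]; print('bar',len(q),np.median(q,0),np.percentile(q,1,axis=0),np.percentile(q,99,axis=0))
```

```text
14.25 [ 0.3444 -0.1995  0.3487] [-0.5327 -0.2476  0.1959]
keeper_pivot [(0.93, 366.3, 312.0), (0.54, 320.5, 231.8), (0.52, 268.3, 207.2)]
keeper_bar [(0.61, 375.7, 403.5)]
roller_center [(0.84, 322.3, 231.0)]
roller in app: x0,sx,z0,sz [-1.2747 -0.0023 -1.0468 -0.0013] 4118 0.5685770054956337
axle y range [-75.7198 -74.6153  75.5813  75.6613] 759
bar 823 [-29.8332 -80.0367  97.3169] [ -32.5318 -102.7338   55.3917] [ -1.063  -64.0838 100.0244]
```

View pics/w12.png

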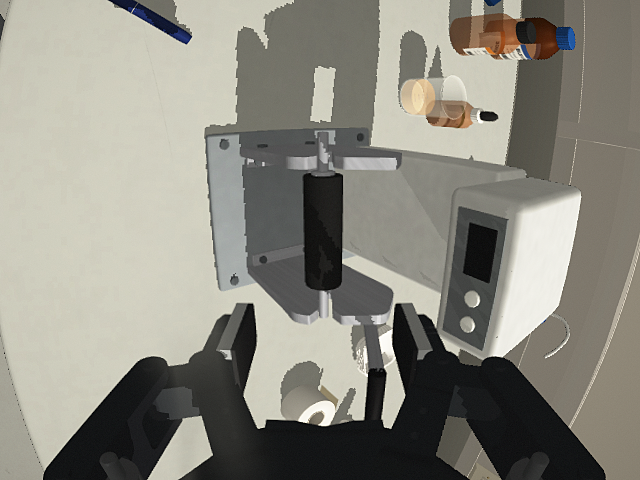

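```bash
cat > keep.py <<'E'
from h import *
import sys
np.set_printoptions(precision=4,suppress=True)
SFk=np.array([.5182,-.1685,.1002]); YAW=.182
def bar(q): f=.611-q; return np.array([22-80*np.cos(f),-93,29.5-80*np.sin(f)])
def krow(q,back=0,off=(.0008,.1551,0),dy=0,tilt=.611):
    Ra=Rt(YAW,tilt); A=R.from_euler('z',YAW)
    g=SFk+A.apply((bar(q)+[0,dy,0])*.001)-Ra.apply([0,back*.001,0]); t=g-Ra.apply(off); return row(t,Ra),t
if __name__=='__main__':
    q=float(sys.argv[1])
    for b in map(float,sys.argv[2:]): print(q,b,*krow(q,b))
E
python3 keep.py 1.526 60 0
python3 - <<'E'
from h import *
Q=np.load('Q12.npy'); d=np.load('w12.npz')['d']
# points along the bar/arm in image col ~375, rows 330..425
for v in range(325,425,8):
    print(v,[tuple(np.round(Q[v,u],1)) for u in (368,374,380)])
E
```

```text
1.526 60.0 [ 4.218 -8.798  2.065 -0.003  0.    -0.001] [ 0.3867 -0.2873  0.3688]
1.526 0.0 [ 7.603 -8.175 -2.85  -0.003  0.    -0.001] [ 0.4205 -0.281   0.3197]
325 [(np.float64(5.8), np.float64(-62.7), np.float64(48.2)), (np.float64(9.1), np.float64(-62.5), np.float64(51.2)), (np.float64(167.5), np.float64(-197.0), np.float64(-99.8))]
333 [(np.float64(-1.0), np.float64(-63.2), np.float64(56.0)), (np.float64(2.5), np.float64(-63.3), np.float64(58.6)), (np.float64(145.1), np.float64(-189.7), np.float64(-76.2))]
341 [(np.float64(-8.3), np.float64(-62.8), np.float64(64.4)), (np.float64(-4.6), np.float64(-63.2), np.float64(66.5)), (np.float64(153.8), np.float64(-210.5), np.float64(-83.6))]
349 [(np.float64(-14.2), np.float64(-63.4), np.float64(71.1)), (np.float64(-12.3), np.float64(-62.0), np.float64(75.1)), (np.float64(-7.2), np.float64(-63.8), np.float64(75.8))]
357 [(np.float64(-20.8), np.float64(-62.7), np.float64(78.8)), (np.float64(-18.0), np.float64(-62.4), np.float64(81.5)), (np.float64(-15.0), np.float64(-62.2), np.float64(84.1))]
365 [(np.float64(-25.2), np.float64(-64.1), np.f
[... 687 characters left out ...]
1.5), np.float64(-82.5), np.float64(93.1)), (np.float64(-30.1), np.float64(-80.4), np.float64(97.2)), (np.float64(-26.5), np.float64(-81.0), np.float64(99.1))]
405 [(np.float64(-31.7), np.float64(-89.1), np.float64(94.0)), (np.float64(-29.9), np.float64(-87.3), np.float64(97.8)), (np.float64(-25.8), np.float64(-88.7), np.float64(99.2))]
413 [(np.float64(-31.8), np.float64(-96.1), np.float64(94.9)), (np.float64(-29.4), np.float64(-95.1), np.float64(98.1)), (np.float64(-25.8), np.float64(-95.6), np.float64(100.2))]
421 [(np.float64(-108.0), np.float64(10.8), np.float64(172.9)), (np.float64(-107.3), np.float64(11.7), np.float64(174.5)), (np.float64(-106.3), np.float64(12.0), np.float64(175.7))]
```

Request:
{"method": "drive_tool", "body": {
  "plan": [6.0, 4.2, -8.8, 2.1, 0, 0, 0, 6.0, 4.2, -8.8, 2.1, 0, 0, 0, 6.0, 4.2, -8.8, 2.1, 0, 0, 0, 6.0, 4.2, -8.8, 2.1, 0, 0, 0]
}}

```text
t: 14.95
ee_pos: [0.3862, -0.2871, 0.3692]
tcp_rot: [-1.454, -0.61, -0.337]
contact_force: [-0.2, 0.9, 0.2]
opening: 0.0603
```

```bash
cat > wl.py <<'E'
from h import *
import sys
np.set_printoptions(precision=4,suppress=True)
o=robot.get_obs(); im,d=robot.grab_frame('wrist'); n=sys.argv[1]; cv2.imwrite(f'pics/{n}.png',im); np.savez(f'{n}.npz',d=d,p=o['ee_pos'],r=o['tcp_rot'])
print(o['t'],o['ee_pos'],o['contact_force'],o['wrist_torque'],o['qpos'])
W,T=wrist_cloud(d,o['ee_pos'],o['tcp_rot'])
Q=R.from_euler('z',-.182).apply((W-np.array([.5182,-.1685,.1002])).reshape(-1,3)).reshape(W.shape)*1000
np.save('Q.npy',Q)
E
python3 wl.py w13; python3 keep.py 1.526 60 0
```

```text
14.95 [ 0.3862 -0.2871  0.3692] [-0.2155  0.8607  0.2042] [-0.0662  0.5312 -0.0639] [-0.7576 -0.1383 -0.4521  0.8677  0.4845  0.7286]
1.526 60.0 [ 0.065 -0.053 -0.057 -0.003  0.    -0.001] [ 0.3867 -0.2873  0.3688]
1.526 0.0 [ 3.45   0.57  -4.972 -0.003  0.    -0.001] [ 0.4205 -0.281   0.3197]
```

View pics/w13.png

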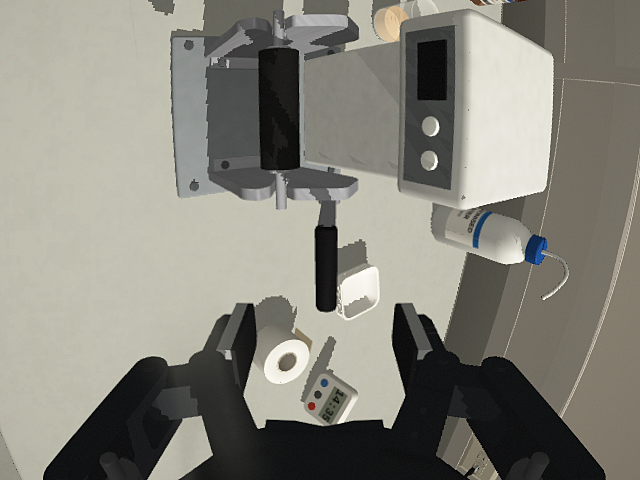

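Request:
{"method": "drive_tool", "body": {
  "plan": [5.0, 1.15, 0.2, -1.65, 0, 0, 0, 5.0, 2.3, 0.4, -3.3, 0, 0, 0, 5.0, 3.45, 0.57, -4.97, 0, 0, 0, 5.0, 3.45, 0.57, -4.97, 0, 0, 0, 1.0, 3.45, 0.57, -4.97, 0, 0, 0, 1.0, 3.45, 0.57, -4.97, 0, 0, 0, 1.0, 3.45, 0.57, -4.97, 0, 0, 0, 1.0, 3.45, 0.57, -4.97, 0, 0, 0, 1.0, 3.45, 0.57, -4.97, 0, 0, 0, 1.0, 3.45, 0.57, -4.97, 0, 0, 0],
  "grip_force": 20
}}

```text
t: 16.25
ee_pos: [0.4207, -0.282, 0.3216]
tcp_rot: [-1.456, -0.613, -0.339]
contact_force: [-4.8, 1.1, 6.6]
opening: 0.0113
```

```bash
python3 wl.py w14
python3 - <<'E'
from keep import *
for q in (1.526,1.4,1.2,1.0,.8,.6,.4,.2,0): print(q,krow(q)[0])
E
```

```text
16.25 [ 0.4207 -0.282   0.3216] [-4.7524  1.1138  6.6297] [0.2087 0.7367 0.2422] [-0.6979 -0.0849 -0.5162  0.7181  0.4609  0.7909]
1.526 [-0.017  0.097 -0.195 -0.001  0.003 -0.001]
1.4 [-0.762 -0.04  -0.858 -0.001  0.003 -0.001]
1.2 [-1.761 -0.224 -2.091 -0.001  0.003 -0.001]
1.0 [-2.499 -0.36  -3.501 -0.001  0.003 -0.001]
0.8 [-2.947 -0.442 -5.032 -0.001  0.003 -0.001]
0.6 [-3.086 -0.468 -6.623 -0.001  0.003 -0.001]
0.4 [-2.912 -0.436 -8.211 -0.001  0.003 -0.001]
0.2 [-2.432 -0.347 -9.732 -0.001  0.003 -0.001]
0 [ -1.663  -0.206 -11.125  -0.001   0.003  -0.001]
```

View pics/w14.png

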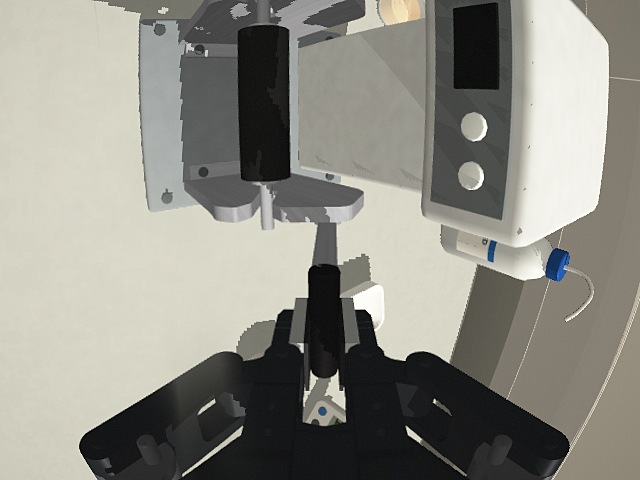

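Request:
{"method": "drive_tool", "body": {
  "plan": [1.0, -0.4, -0.07, -0.32, 0, 0, 0, 1.0, -0.75, -0.14, -0.66, 0, 0, 0, 1.0, -1.27, -0.23, -1.26, 0, 0, 0, 1.0, -1.74, -0.32, -1.9, 0, 0, 0, 1.0, -2.14, -0.39, -2.58, 0, 0, 0, 1.0, -2.48, -0.46, -3.31, 0, 0, 0, 1.0, -2.48, -0.46, -3.31, 0, 0, 0]
}}

```text
t: 17.18
ee_pos: [0.3957, -0.2866, 0.2865]
tcp_rot: [-1.456, -0.61, -0.337]
contact_force: [1.7, -2.0, -0.5]
opening: 0.0113
```

```bash
python3 wl.py w15; python3 keep.py 1.0 0
```

```text
17.175 [ 0.3957 -0.2866  0.2865] [ 1.6848 -1.9816 -0.5226] [-0.388   0.2481 -0.2266] [-0.7419 -0.0893 -0.5967  0.665   0.477   0.7457]
1.0 0.0 [-0.006  0.101 -0.02  -0.002  0.    -0.   ] [ 0.3957 -0.2856  0.2866]
```

View pics/w15.png

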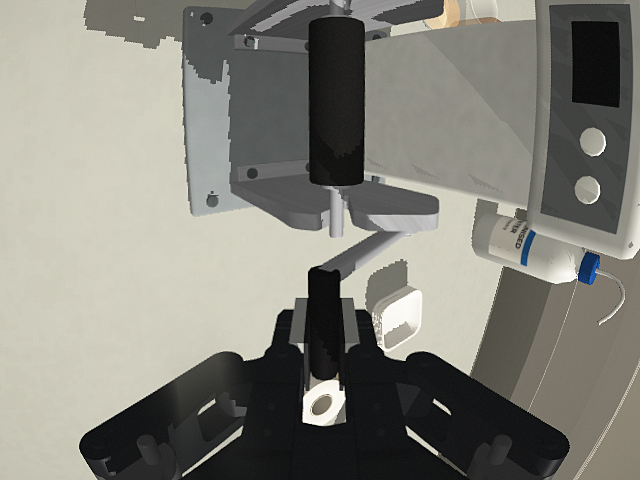

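Request:
{"method": "drive_tool", "body": {
  "plan": [1.0, -0.26, -0.05, -0.75, 0, 0, 0, 1.0, -0.45, -0.08, -1.53, 0, 0, 0, 1.0, -0.55, -0.1, -2.32, 0, 0, 0, 1.0, -0.59, -0.11, -3.12, 0, 0, 0, 1.0, -0.54, -0.1, -3.92, 0, 0, 0, 1.0, -0.41, -0.08, -4.71, 0, 0, 0, 1.0, -0.21, -0.04, -5.48, 0, 0, 0, 1.0, 0.07, 0.01, -6.23, 0, 0, 0, 1.0, 0.07, 0.01, -6.23, 0, 0, 0]
}}

```text
t: 18.35
ee_pos: [0.397, -0.2863, 0.2246]
tcp_rot: [-1.456, -0.612, -0.337]
contact_force: [2.8, -2.1, 0.4]
opening: 0.0112
```

```bash
python3 wl.py w16; python3 keep.py 0.2 0;python3 keep.py 0.0 0
```

```text
18.35 [ 0.397  -0.2863  0.2246] [ 2.7771 -2.1267  0.3644] [-0.4578 -0.0212 -0.2691] [-0.7397 -0.0361 -0.6953  0.5117  0.4771  0.7471]
0.2 0.0 [-0.047  0.089 -0.058 -0.002  0.001 -0.001] [ 0.3964 -0.2855  0.2243]
0.0 0.0 [ 0.721  0.23  -1.451 -0.002  0.001 -0.001] [ 0.4041 -0.2841  0.2104]
```

View pics/w16.png

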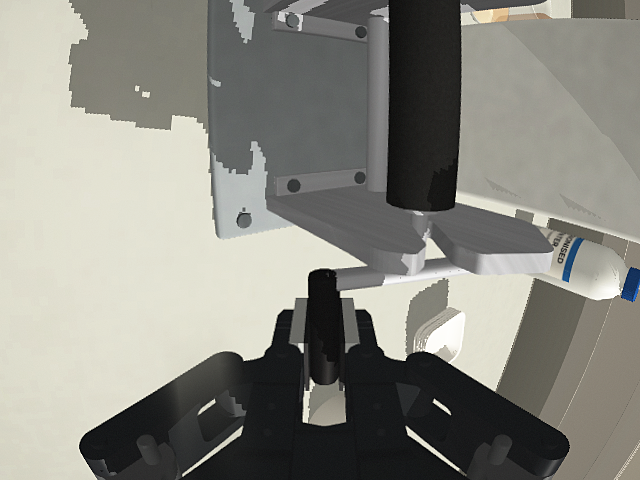

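Request:
{"method": "drive_tool", "body": {
  "plan": [1.0, 0.36, 0.07, -0.71, 0, 0, 0, 1.0, 0.6, 0.11, -1.1, 0, 0, 0, 1.0, 0.77, 0.14, -1.39, 0, 0, 0, 1.0, 0.77, 0.14, -1.39, 0, 0, 0]
}}

```text
t: 18.9
ee_pos: [0.4043, -0.2849, 0.2107]
tcp_rot: [-1.456, -0.61, -0.337]
contact_force: [-1.7, -4.0, -1.3]
opening: 0.011
```

```bash
python3 wl.py w17; python3 keep.py 0.0 0;python3 keep.py -.05 0
```

```text
18.9 [ 0.4043 -0.2849  0.2107] [-1.7363 -3.983  -1.2735] [-0.743   0.8184 -0.3448] [-0.7262 -0.0142 -0.7094  0.4697  0.4711  0.7614]
0.0 0.0 [-0.011  0.087 -0.045 -0.002  0.    -0.   ] [ 0.4041 -0.2841  0.2104]
-0.05 0.0 [ 0.222  0.13  -0.367 -0.002  0.    -0.   ] [ 0.4064 -0.2836  0.2072]
```

View pics/w17.png

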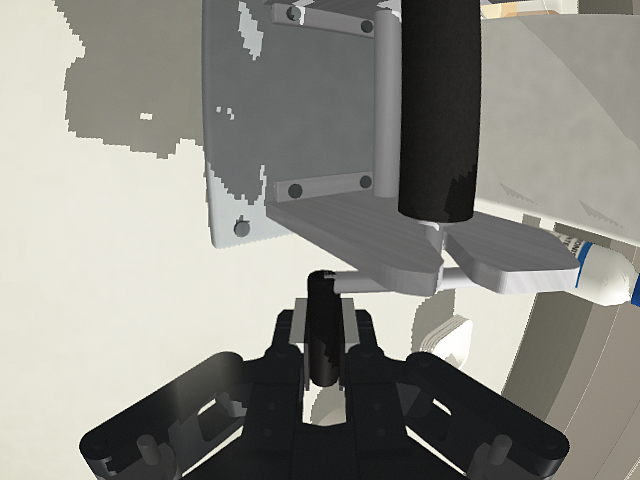

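Request:
{"method": "drive_tool", "body": {
  "plan": [1.0, 0.11, 0.05, -0.16, 0, 0, 0, 1.0, 0.11, 0.05, -0.16, 0, 0, 0, 1.0, 0.11, 0.05, -0.16, 0, 0, 0]
}}

```text
t: 19.32
ee_pos: [0.4052, -0.2846, 0.2094]
tcp_rot: [-1.457, -0.61, -0.337]
contact_force: [-3.4, -5.1, -2.3]
opening: 0.0113
```

Request:
{"method": "drive_tool", "body": {
  "plan": [1.0, 0.06, 0.01, -0.08, 0, 0, 0, 1.0, 0.11, 0.02, -0.16, 0, 0, 0, 1.0, 0.11, 0.02, -0.16, 0, 0, 0]
}}

```text
t: 19.7
ee_pos: [0.4062, -0.2844, 0.2078]
tcp_rot: [-1.457, -0.61, -0.337]
contact_force: [-3.3, -4.4, -2.0]
opening: 0.0112
```

Request:
{"method": "drive_tool", "body": {
  "plan": [1.0, 0.06, 0.01, -0.08, 0, 0, 0, 1.0, 0.11, 0.02, -0.16, 0, 0, 0, 1.0, 0.11, 0.02, -0.16, 0, 0, 0]
}}

```text
t: 20.08
ee_pos: [0.407, -0.2843, 0.2067]
tcp_rot: [-1.457, -0.61, -0.338]
contact_force: [-11.3, -5.1, 6.1]
opening: 0.0112
```

```bash
python3 wl.py w18
python3 - <<'E'
from h import *
Q=np.load('Q.npy')
# arm points: y about -63, between
m=(Q[...,1]>-68)&(Q[...,1]<-61.5)&(Q[...,0]<-12)&(Q[...,0]>-45)&(Q[...,2]<30)&(Q[...,2]>-40)
q=Q[m]; print(len(q)); 
for x in range(-44,-10,4):
    s=q[(abs(q[:,0]-x)<2)]; print(x,len(s),s[:,2].max() if len(s) else None, (30.-29.5+ 0) )
# expected arm upper edge at q: line from pivot dir (-cos f,-sin f), offset 5 mm upward normal
for qq in (0,.05,.1,.15,.2):
    f=.611-qq; d=np.array([-np.cos(f),-np.sin(f)]); n=np.array([-np.sin(f),np.cos(f)])
    print(qq,[round(29.5+5*n[1]+d[1]*((x-22-5*n[0])/d[0]),1) for x in range(-44,-10,4)])
E
```

```text
20.075 [ 0.407  -0.2843  0.2067] [-11.3004  -5.084    6.0911] [-0.6591  1.5646 -0.2071] [-0.7209 -0.0076 -0.7135  0.4558  0.4678  0.7679]
1007
-44 227 -8.69371528095042 0.5
-40 331 -5.187211572464725 0.5
-36 295 -2.493141166568277 0.5
-32 147 -0.6011074196139442 0.5
-28 7 0.07736864484399196 0.5
-24 0 None 0.5
-20 0 None 0.5
-16 0 None 0.5
-12 0 None 0.5
0 [np.float64(-10.6), np.float64(-7.8), np.float64(-5.0), np.float64(-2.2), np.float64(0.6), np.float64(3.4), np.float64(6.2), np.float64(9.0), np.float64(11.8)]
0.05 [np.float64(-6.1), np.float64(-3.6), np.float64(-1.0), np.float64(1.5), np.float64(4.0), np.float64(6.5), np.float64(9.0), np.float64(11.5), np.float64(14.0)]
0.1 [np.float64(-1.8), np.float64(0.5), np.float64(2.7), np.float64(5.0), np.float64(7.2), np.float64(9.4), np.float64(11.7), np.float64(13.9), np.float64(16.2)]
0.15 [np.float64(2.3), np.float64(4.3), np.float64(6.3), np.float64(8.3), np.float64(10.2), np.float64(12.2), np.float64(14.2), np.float64(16.2), np.float64(18.2)]
0.2 [np.float64(6.2), np.float64(7.9), np.float64(9.7), np.float64(11.4), np.float64(13.2), np.float64(14.9), np.float64(16.6), np.float64(18.4), np.float64(20.1)]
```

View pics/w18.png

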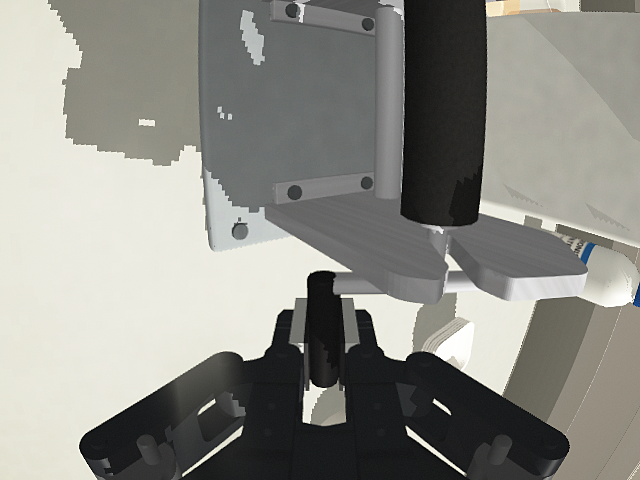

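Request:
{"method": "drive_tool", "body": {
  "plan": [3.0, 0, 0, 0, 0, 0, 0, 3.0, 0, 0, 0, 0, 0, 0, 3.0, 0, 0, 0, 0, 0, 0, 3.0, 0, 0, 0, 0, 0, 0, 3.0, -0.6, -0.1, 0.8, 0, 0, 0, 3.0, -1.7, -0.31, 2.46, 0, 0, 0, 3.0, -3.4, -0.62, 4.9, 0, 0, 0, 3.0, -6.2, -1.1, 9, 0, 0, 0, 3.0, -8.5, -1.6, 12.3, 0, 0, 0, 3.0, -8.5, 6, 12.3, 0, 0, 0, 3.0, -8.5, 7, 12.3, 0, 0, 0, 3.0, -8.5, 7, 12.3, 0, 0, 0, 3.0, -8.5, 7, 12.3, 0, 0, 0]
}}

```text
t: 21.75
ee_pos: [0.3228, -0.2144, 0.3301]
tcp_rot: [-1.456, -0.613, -0.338]
contact_force: [-0.6, 0.4, 0.1]
opening: 0.0297
```

```bash
python3 wl.py w19
python3 - <<'E'
from h import *
from scipy.optimize import least_squares
np.set_printoptions(precision=4,suppress=True)
Q=np.load('Q.npy'); d=np.load('w19.npz')['d']
m=(abs(Q[...,1])<42)&(np.hypot(Q[...,0],Q[...,2])<22)&(d>0); q=Q[m]
f=lambda a: np.hypot(q[:,0]-(a[0]+a[1]*q[:,1]),q[:,2]-(a[2]+a[3]*q[:,1]))-15
s=least_squares(f,[0,0,0,0],loss='soft_l1',f_scale=.5); print('roller x0,sx,z0,sz',s.x,len(q))
m=(np.hypot(Q[...,0],Q[...,2])<6.5)&(abs(Q[...,1])>48)&(abs(Q[...,1])<85)&(d>0); print('axle y',np.percentile(Q[m][:,1],[0,1,99,100]))
m=(Q[...,1]<-72)&(Q[...,1]>-108)&(np.hypot(Q[...,0]+43.5,Q[...,2]+16.4)<16)&(d>0); q=Q[m]; print('bar pts',len(q))
f=lambda a: np.hypot(q[:,0]-a[0],q[:,2]-a[1])-6
s=least_squares(f,[-43,-16],loss='soft_l1',f_scale=.5); v=s.x-[22,29.5]; print('bar',s.x,'r',np.hypot(*v),'q',.611-np.arctan2(-v[1],-v[0]))
im,dd=robot.grab_frame('top'); cv2.imwrite('pics/t19.png',im)
E
```

```text
21.75 [ 0.3228 -0.2144  0.3301] [-0.561   0.3521  0.0735] [-0.1188  0.5254 -0.0456] [-0.7305 -0.3237 -0.6765  0.812   0.4736  0.7568]
roller x0,sx,z0,sz [-1.2421 -0.0031 -1.0811 -0.0024] 4297
axle y [-65.6001 -63.9969  75.8959  76.0087]
bar pts 551
bar [-43.4158 -16.4451] r 79.93859436353091 q -0.0013041634956313386
```

View pics/w19.png

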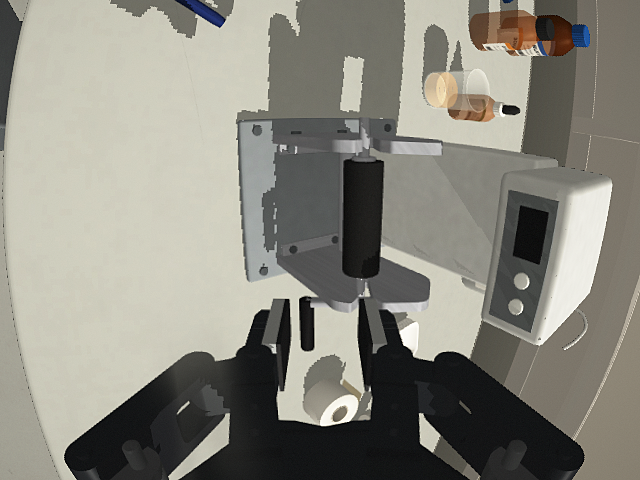

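View pics/t19.png

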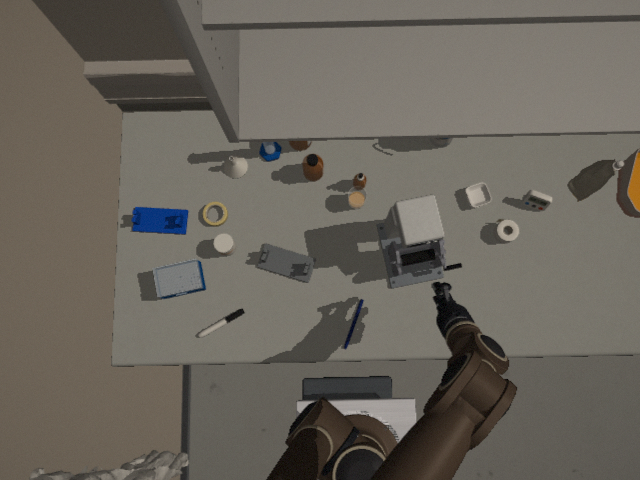

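Keeper angle measures about 0.00 rad and the roller is still seated. The beaker, pot and label roll are at the same pixels as at the start, and the robot touches nothing. I'm handing the job in.

```bash
python3 -c "
from plant import robot
print(robot.sign_off())"
```

```text
the job is handed in; nothing more can be done
None
```

The roller is back in the applicator's slots and the keeper is shut. I handed the job in at about 21.8 s of the 64 s allowed; it reported no verdict.

**What I did:** I gripped the roller across its rubber, lifted it off the grey rest and lowered it along the two slots, tilted 35°. At the slot floors the contact force rose to about 20 N along the slot. I let go there, pinched the keeper's bar, led it round its pivot to the stop (about 12 N), opened the fingers and backed away.

**Last checks, from the wrist camera:**

| Check | Measured | Limit or expected |
|---|---|---|
| Roller centre along x | -1.2 mm | -4.5 to 4 mm |
| Roller centre height (z) | -1.1 mm | -4 to 2.5 mm |
| Axle angle off the y axis | about 0.004 rad | below 0.03 rad |
| Axle ends along y (before shutting the keeper) | -75.7 and +75.6 mm | ±76 mm if centred |
| Keeper angle | about 0.00 rad | below 0.1 rad |

- **Bystanders and contact:** in the last top picture the beaker, pot and label roll are where they were at the start. The contact force read about 0.
- **Disagreements:** the wrist camera and the pads disagreed by about 0.8 mm along the jaw axis, which I corrected for when gripping the bar. The wrist and top cameras put the slots about 2 mm apart. The keeper's stop came about 5 mm of tool travel later than I had worked out, and no other check failed.

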